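Open the glaze mill jar

TASK

Open the glaze mill jar: with the red T-key from the wooden block, turn the jar's slotted lock screw about a quarter turn anticlockwise so that its tab clears the blue stopper, and put the key back. Work the tight stopper loose by twisting it back and forth as you pull it up, so that the jar stays down on its board, and stand it gently upright in the terracotta saucer. Leave the three small open pots nearby alone.

Things in the scene. Friction and masses are not known exactly. Their poses are not given: they have to be found in the camera images.
- stand: square plywood opening board, 140 x 140 x 12 mm, fixed to the counter, with four light wood battens (74 x 11 mm, tops 24 mm above the counter) that surround the jar's square foot with 2 mm play; origin at the centre of its underside, z up
- jar: white porcelain mill jar, 92 mm across, in a steel frame with a square 110 mm foot and a 108 mm top plate (top at 80 mm, corner nuts to 89 mm); 1.7 kg, loose, stands on the board between the battens, which stop it turning. Origin: centre of the foot's underside, 12 mm above the counter; z up through the neck. The lock screw stands at x = +42 mm, y = 0
- jar_mouth (a point): centre of the jar's mouth, level with the neck's rim, 92 mm above the jar's origin; the neck is 60 mm across, its bore 37 mm. A sprung rubber seal in the bore, 3 to 13 mm below this point, squeezes the stopper's plug, which is out of the seal once raised 17 mm
- stopper: blue ceramic stopper, 0.11 kg: plug 34 mm across, 20 mm long; flange 54 mm across (20 to 28 mm above the origin); grip bar 38 mm long (x), 13 mm thick (y), 28 to 59 mm above the origin. Origin: centre of the plug's flat underside, z up. Starts fully home, origin 72 mm above the jar's (bar top 131 mm above it), its x along the jar's x
- stopper_bar (a point): middle of the stopper's grip bar, 45 mm above its origin. The seal holds so tightly (20 to 31 N) that a straight pull lifts the whole jar (17 N); while the stopper is turned to and fro by 0.3 rad or more (taking 0.2 to 0.5 N m) it slides up with 5 to 10 N if raised slowly, a few mm a swing
- lock_screw (a joint): angle of the captive lock screw, rad, about the jar's z, positive anticlockwise seen from above: starts between 0 and 0.25 with the tab over the stopper's flange; from 1.05 the tab is clear; stop at 1.6. Turning it takes about 0.1 N m
- lock_slot (a point): centre of the floor of the slot in the lock screw's brass head, 107 mm above the jar's origin. The head is 24 mm across, its top 7.3 mm above this point; the slot runs right across it, 7.5 mm wide (the key's blade has about 0.25 rad of slack in it), along this point's x, which turns with the screw (angle 0: the jar's x). The tab, 4 mm thick, under the head reaches 21 mm from the axis along -x
- key: T-key, 0.1 kg: flat steel blade 18 mm wide (x), 3 mm thick (y), 12 mm high; 8 mm round shaft; 27 mm collar at 40 to 45 mm; red handle bar 60 mm long (x), 13 mm thick (y), from 62 to 86 mm. Origin: the blade's lower edge, on the shaft's axis; z up to the handle. Starts upright in the block, its x along the block's x (half a turn makes no difference)
- key_handle (a point): middle of the key's red handle bar, 74 mm above the key's origin; the bar is 60 mm long (x), 13 mm thick (y), 24 mm high
- key_block: wooden block 85 x 66 x 50 mm, fixed; in its top a slot 26 mm long (block's x) and 12 mm wide (block's y), 44 mm deep, takes the key's blade; the key then hangs by its collar on the block's top, its origin 10 mm above the block's. Origin at the centre of the block's underside, z up
- saucer: round terracotta saucer, 160 mm across at the rim, rim 18 mm high, flat floor about 95 mm across, 5 mm above the origin; loose. Origin at the centre of its underside, z up
- water_pot: speckled pot, 68 mm across, 63 mm high, a bystander; origin at the centre of its underside
- slip_pot: low off-white pot, 67 mm across, 34 mm high, a bystander; origin at the centre of its underside
- test_pinch_pot: small cream pinch pot, 62 mm across, 38 mm high, a bystander; origin at the centre of its underside
Things that resemble listed ones, but are neither listed nor needed, are in the scene too. Of the things shaped like the stopper, the blue one is meant.

How it is judged (in metres and radians):
On the way, in this order (a step that is already met when the one before it is completed fails the run):
1. with the key's blade in the slot, the lock screw is turned anticlockwise until its tab is clear of the stopper (value of joint lock_screw above 1.05 rad and distance between key and lock_slot below 0.012 m), for 0.1 s.
2. the key is back in its block and let go (horizontal distance between key and key_block below 0.01 m and z of key in the frame of key_block below 0.02 m and angle between key's own z axis and vertical below 0.15 rad and contact force between the fingers and key below 0.1 N), for 0.2 s.
3. the stopper, still in the neck, is twisted at least 0.15 rad out of line with the jar (angle between the x axis of stopper and the x axis of jar, either way round above 0.15 rad and z of stopper in the frame of jar below 0.088 m), for 0.02 s.
4. the stopper, still in the neck, is twisted back to within 0.1 rad of its starting line (angle between the x axis of stopper and the x axis of jar, either way round below 0.1 rad and z of stopper in the frame of jar below 0.088 m), for 0.02 s.
At the end, for the whole second after the job is handed in: The stopper stands still and upright (0.15 rad) on the saucer's floor within 35 mm of its centre, the saucer flat on the counter; lock screw at 1.05 rad or more; key upright in its block, down within 10 mm; jar flat on its board between the battens (horizontal distance between stopper and saucer below 0.035 m and z of stopper in the frame of saucer below 0.012 m and angle between each of stopper, key's own z axis and vertical below 0.15 rad and linear speed of stopper below 0.02 m/s and height (world z) of saucer below 0.01 m and angle between saucer's own z axis and vertical below 0.1 rad and value of joint lock_screw above 1.05 rad and horizontal distance between key and key_block below 0.01 m and z of key in the frame of key_block below 0.02 m and horizontal distance between jar and stand below 0.008 m and z of jar in the frame of stand below 0.016 m and angle between jar's own z axis and vertical below 0.05 rad); the robot touches nothing.
It fails at once if the jar is lifted more than 10 mm off its board or tipped more than 0.15 rad (z of jar in the frame of stand above 0.022 m or angle between jar's own z axis and vertical above 0.15 rad).
It fails at once if the stopper is dropped or thrown: it moves faster than 0.7 m/s out of the fingers (linear speed of stopper above 0.7 m/s and contact force between the fingers and stopper below 0.1 N).
It fails at once if a bystander pot is moved more than 25 mm (distance of any of water_pot, slip_pot, test_pinch_pot from where it was at the start of the episode above 0.025 m).
It also fails if it takes over 72 s, if anything falls off the work surface, if the arm or the gripper's body presses on something with over 40 N, if the wrist force passes 120 N, or if a joint passes its speed limit or range.

ROBOT

A 7-joint arm with a two-finger parallel gripper is mounted at the origin on a cart in front of the work surface, level with it; the furniture and walls round the work are solid. World frame = base frame: x ahead of the robot, y to its left, z up, the work surface at z = 0. Lengths are in mm, angles in rad, forces in N, time in s.
With the tool pointing down it reaches from about 350 to 900 mm from the base axis. Payload 7.2 kg.
Tool frame: the origin (TCP) lies at the very end of the fingers, on their centre line; the grasp point (between the pads) lies robot.grip_point_offset behind it (robot.grip_point_offset is the distance from the TCP to the grasp point, in mm); z points along the fingers, y is the direction in which the jaws open and shut (so a half turn about z gives the same grasp; the last joint's range is limited). The gripper opens to 88 mm and grips with 3 to 60 N. Pads are 20 mm wide; open, the fingers measure 115 mm over their backs; the gripper's body (75 mm by 178 mm) begins 61 mm behind the grasp point.
Start: joints at [1.209, 0.411, -0.013, 1.596, 0.006, 1.134, -0.082], TCP at [180.983, -598.227, 191.653] pointing down, gripper open.
Joint ranges: [-2.95, 2.95], [-0.29, 1.99], [-1.47, 1.44], [0.14, 2.54], [-1.03, 4.17], [0.13, 1.85], [-2.86, 2.86]. Speed limits (rad/s): [2.39, 2.39, 3.01, 3.01, 3.14, 3.14, 3.14].

INTERFACE

Orientations are given as a rotation vector (axis times angle).
In Python, from rig import sensors, optics, robot, spotter gives the robot as it stands.
- The arm moves only by the tool play_rows, never from a script. Its argument "deltas" is a list of rows, each a list of 7 numbers: the closure, from 0 (fully open) to 1 (shut), then the shift along the world's x, y, z in m, then the turn, a rotation vector about the world's x, y, z in rad. A call has 1 to 5 rows; each row shifts and turns the commanded pose from where the row before left it; what a row does not reach is not made up. A row lasts 1/10 s, in which the tool goes at most 50 mm and 8.59 degrees, less where a joint would pass 70% of its speed; a pose out of reach is approached as far as the arm can. A call is refused whole if a number of a shift passes 0.05 or a number of a turn 0.15, either way. A call with a gripper value outside its range is refused whole. The fingers move at their own pace and stop on an object; the grip force is fixed at half the most. Time passes only in rows, so rows that do not move let the fingers close. It gives the time, the measured TCP pose, the force and the opening at its end, in the units of the state.
- sensors.observe(): the state, without advancing time (a new reading comes with each control period).
- optics.read_camera(name): name is "scene" or "top" or "wrist"; returns a dict with "color" (384x512x3 uint8, red, green, blue), "depth" (384x512 float32, mm along the optical axis (not along the pixel's ray), 0 where there is no reading), "fx", "fy", "cx", "cy" (pixels), "rvec" (rotation vector, rad) and "tvec" (3), from world to camera coordinates, as OpenCV has them; the wrist camera has in their place "tool_from_camera" (4x4, takes a point from camera to tool coordinates, whose origin is the TCP and whose axes are the flange's). Camera axes: x right, y down, z forward; pixel columns grow to the right and rows downward; lengths in mm; the calibration is good to about 2 mm. A picture is of the moment at which its call begins: read the wrist's pose just before it.
- robot.hand_in(): hands the job in, once; it reports no verdict.
Trained networks look in a picture, given as the dict that the camera call returned (one of the last four; its "shot" number tells which), for a name from the list of things; names that differ only in an ending like _2 or _b are one class to them, and where a whole thing is asked for, a point or a joint stands for the part that bears it (a point fixed in the world has none). Each returns a list of dicts, best first, with "score" (0 to 1); they miss things now and then, are a little off and sometimes report something else, mostly with a low value. They report only what shows in the picture. A call takes as long as a camera call. They do not tell look-alikes from the thing itself.
- spotter.look_for(label, picture): "point" ([x, y, z] in mm, in world coordinates, good to about 4 mm: the middle of the surface that is visible of it).
- spotter.masks_of(label, picture): "region" (384x512 bool, what is visible of it).
The state is a dict: "clock": time; "joint_pos": joint angles; "joint_velocities": joint speeds; "joint_torque": joint torques, N m; "ee_pos": TCP position; "tcp_rot": TCP orientation; "wrist_force": force on the tool from outside, world axes, zero at the start; "wrist_torque": the same for the moment, N m; "opening": finger opening in mm.
Only numpy, scipy, OpenCV 4.12 (cv2) and the standard library are available. Lean on these libraries where they do the work, as an engineer would, in place of code of your own. Each camera call takes 0.05 s, during which the arm holds its last target.

## Working session

There is one attempt and no reset: what is moved stays moved. The work goes in short steps, Python scripts to look and compute and a tool call to move; the robot and the scene stay as the last step left them, time stands still between calls to the robot, and variables do not carry over. Pictures are saved under pics/ and viewed, and the job is handed in when it is done.

Besides the shell and the picture viewer there is one more tool, called after ">>>" as name(argument=value, ...) on one line, values as JSON. play_rows: Moves the arm, as the interface text tells. Its arguments: {"type":"object","properties":{"deltas":{"type":"array"}},"required":["deltas"]}

```bash
mkdir -p pics; ls
cat > h.py <<'E'
import numpy as np, cv2
from scipy.spatial.transform import Rotation as R
from rig import sensors, optics, robot, spotter
def world(pic, st=None):
    d=pic["depth"].astype(float); h,w=d.shape
    v,u=np.mgrid[:h,:w]
    P=np.stack([(u-pic["cx"])/pic["fx"]*d,(v-pic["cy"])/pic["fy"]*d,d],-1)
    if "rvec" in pic:
        Rm=R.from_rotvec(np.ravel(pic["rvec"])).as_matrix(); t=np.ravel(pic["tvec"])
        W=(P-t)@Rm
    else:
        T=np.array(pic["tool_from_camera"]); W=P@T[:3,:3].T+T[:3,3]
        W=W@R.from_rotvec(st["tcp_rot"]).as_matrix().T+np.array(st["ee_pos"])
    W[d<=0]=np.nan
    return W
def proj(pic,p):
    Rm=R.from_rotvec(np.ravel(pic["rvec"])).as_matrix(); c=Rm@np.array(p)+np.ravel(pic["tvec"])
    return c[0]/c[2]*pic["fx"]+pic["cx"],c[1]/c[2]*pic["fy"]+pic["cy"]
def save(pic,name,scale=1.5):
    im=cv2.cvtColor(pic["color"],cv2.COLOR_RGB2BGR)
    cv2.imwrite("pics/"+name,cv2.resize(im,None,fx=scale,fy=scale))
E
python3 - <<'E'
from h import *
st=sensors.observe(); print(st)
print(robot.grip_point_offset)
for n in ["scene","top","wrist"]:
    p=optics.read_camera(n); save(p,n+"0.png")
    np.savez("pics/%s0.npz"%n,**{k:v for k,v in p.items()})
    if n!="wrist":
        for l in ["stand","jar","stopper","key","key_block","saucer","lock_screw","water_pot","slip_pot","test_pinch_pot"]:
            print(n,l,[(np.round(r["point"]).tolist(),round(r["score"],2)) for r in spotter.look_for(l,p)][:4])
E
```

```text
pics
{'clock': 0.0, 'joint_pos': array([ 1.20879114,  0.41188541, -0.01270149,  1.59702877,  0.00559334,
        1.13432968, -0.08220161]), 'joint_velocities': array([ 0.00012278,  0.00119947,  0.00083508,  0.00070343, -0.00120257,
       -0.0003025 , -0.0001093 ]), 'joint_torque': array([-7.55491055e-04, -5.87950480e+01,  6.42029252e-01, -2.91078204e+01,
       -5.37337444e-02,  1.84888369e-02,  1.04785147e-04]), 'ee_pos': array([ 180.78693502, -597.6955629 ,  190.8244776 ]), 'tcp_rot': array([-3.10619195e+00, -4.59635284e-01,  5.46029522e-04]), 'wrist_force': array([ 0.14660272,  0.2811981 , -0.21405522]), 'wrist_torque': array([ 0.03331603, -0.00169764, -0.01826032]), 'opening': 87.75525779252276}
18.700000000000003
scene stand [([519.0, 45.0, 13.0], 0.67)]
scene jar [([533.0, 34.0, 68.0], 0.87)]
scene stopper [([632.0, 253.0, 30.0], 0.6), ([559.0, 24.0, 114.0], 0.46)]
scene key [([514.0, -162.0, 87.0], 0.67)]
scene key_block []
scene saucer [([516.0, -161.0, 90.0], 0.58)]
scene lock_screw []
scene water_pot [([632.0, -121.0, 41.0], 0.54)]
scene slip_pot [([622.0, -285.0, 20.0], 0.72), ([537.0, 36.0, 69.0], 0.68)]
scene test_pinch_pot [([411.0, -511.0, 26.0], 0.78)]
top stand [([542.0, 6.0, 11.0], 0.8)]
top jar [([556.0, 12.0, 92.0], 0.9)]
top stopper [([570.0, 18.0, 113.0], 0.58), ([638.0, 252.0, 30.0], 0.58)]
top key []
top key_block [([520.0, -163.0, 47.0], 0.96)]
top saucer [([448.0, -338.0, 6.0], 0.79), ([567.0, 20.0, 114.0], 0.28)]
top lock_screw []
top water_pot [([655.0, -122.0, 40.0], 0.86)]
top slip_pot [([624.0, -292.0, 23.0], 0.77)]
top test_pinch_pot [([404.0, -522.0, 15.0], 0.9)]
```

View pics/scene0.png

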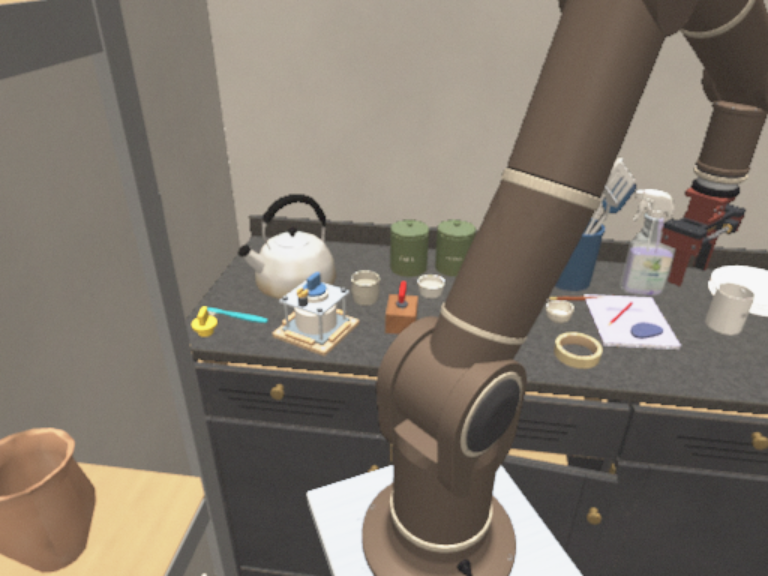

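View pics/top0.png

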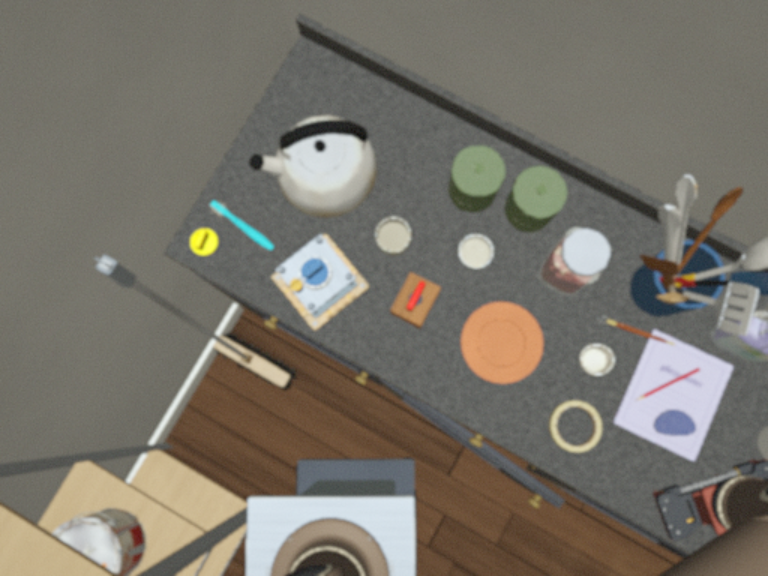

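View pics/wrist0.png

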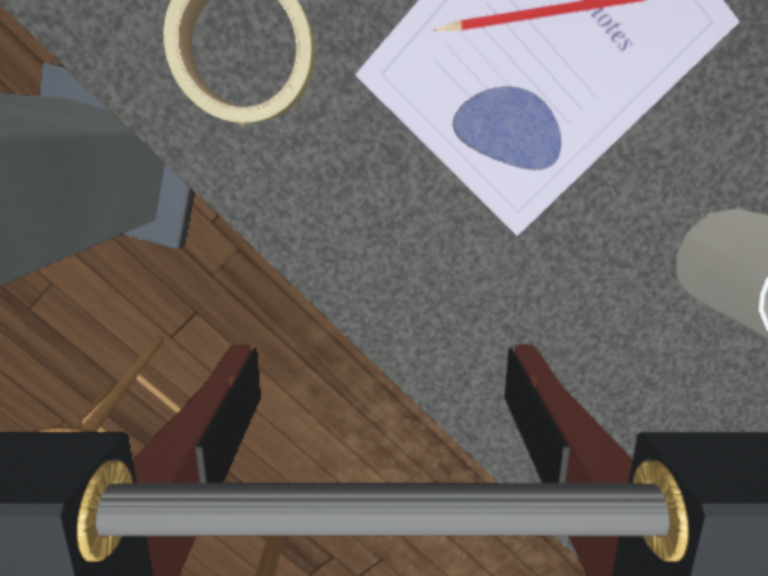

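Run:
```python
from h import *
p=dict(np.load("pics/top0.npz")); p={k:(v.item() if v.ndim==0 else v) for k,v in p.items()}
W=world(p)
im=cv2.cvtColor(p["color"],cv2.COLOR_RGB2BGR)
cv2.imwrite("pics/topcrop.png",cv2.resize(im[140:270,165:385],None,fx=3.6,fy=3.6,interpolation=cv2.INTER_CUBIC))
hsv=cv2.cvtColor(im,cv2.COLOR_BGR2HSV)
def rep(n,m):
    q=W[m&np.isfinite(W[...,2])]; 
    (c,s,a)=cv2.minAreaRect(q[:,:2].astype(np.float32))
    print(n,len(q),q.mean(0).round(1),np.percentile(q[:,2],[5,50,95]).round(1),"rect",np.round(c,1),np.round(s,1),round(a,1))
H,S,V=hsv[...,0],hsv[...,1],hsv[...,2]
x,y,z=W[...,0],W[...,1],W[...,2]
jar=(abs(x-545)<130)&(abs(y-15)<110)
rep("blue",jar&(H>95)&(H<125)&(S>100)&(z>90))
rep("bluebar",jar&(H>95)&(H<125)&(S>100)&(z>125))
rep("brass",jar&(H>12)&(H<35)&(S>110)&(z>95))
rep("plate",jar&(z>80)&(z<103))
kb=(abs(x-520)<80)&(abs(y+163)<80)
rep("key red",kb&((H<6)|(H>174))&(S>190)&(z>70))
rep("block",kb&(z>40)&(z<56))
sa=(abs(x-450)<120)&(abs(y+335)<110)&(H<15)&(S>110)
rep("saucer",sa)
print(np.array(dict(np.load("pics/wrist0.npz",allow_pickle=True))["tool_from_camera"]).round(3))
print(R.from_rotvec([-3.106,-.4596,0]).as_matrix().round(3))
```

```text
blue 197 [567.1  20.6 123.9] [110.6 116.1 144.3] rect [568.8  22.1] [44.2 41.2] 41.6
bluebar 77 [568.   23.  139.4] [129.1 140.5 145.6] rect [568.8  23.7] [13.9 37.5] 41.2
brass 35 [541.9  54.7 122.8] [115.5 122.  130. ] rect [541.3  54.2] [17. 16.] 54.1
plate 1045 [569.   20.9  92.3] [87.2 92.  99.4] rect [569.  24.] [109.1 107.7] 38.7
key red 19 [ 537.1 -171.7   94.6] [91.3 94.2 99.3] rect [ 525.2 -164.5] [ 8.1 54.7] 60.2
block 554 [ 524.  -164.2   49.4] [44.4 49.4 54.3] rect [ 525.9 -164.8] [65.9 85.7] 62.2
saucer 2296 [ 444.4 -335.6    9.6] [ 0.9  9.4 18.9] rect [ 444.8 -335.9] [157.7 161.6] 28.9
[[ 2.00000e-03 -9.52000e-01 -3.07000e-01  8.61240e+01]
 [ 1.00000e+00  2.00000e-03  0.00000e+00  3.63000e-01]
 [ 1.00000e-03 -3.07000e-01  9.52000e-01 -1.92023e+02]
 [ 0.00000e+00  0.00000e+00  0.00000e+00  1.00000e+00]]
[[ 0.957  0.29  -0.   ]
 [ 0.29  -0.957  0.002]
 [ 0.    -0.002 -1.   ]]
```

View pics/topcrop.png

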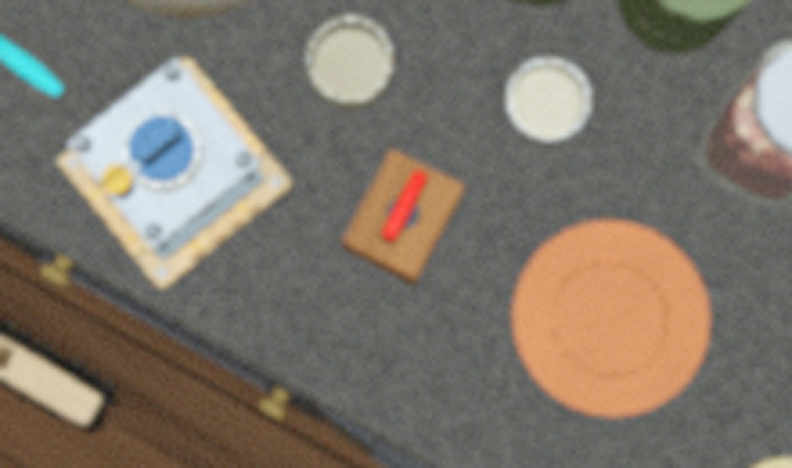

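>>> play_rows(deltas=[[0, 0.028, 0.036, 0.004, 0, 0, 0.14], [0, 0.028, 0.036, 0.004, 0, 0, 0.14], [0, 0.028, 0.036, 0.004, 0, 0, 0.14], [0, 0.028, 0.036, 0.004, 0, 0, 0.14], [0, 0.028, 0.036, 0.004, 0, 0, 0.14]])

```text
clock: 1.65
ee_pos: [321.9, -416.7, 212.1]
tcp_rot: [2.757, 1.505, -0.0]
wrist_force: [0.4, -0.2, -0.1]
opening: 87.9
```

>>> play_rows(deltas=[[0, 0.028, 0.036, 0.004, 0, 0, 0.14], [0, 0.028, 0.036, 0.004, 0, 0, 0.14], [0, 0.028, 0.036, 0.004, 0, 0, 0.14], [0, 0.028, 0.036, 0.004, 0, 0, 0.14], [0, 0.028, 0.036, 0.004, 0, 0, 0.14]])

```text
clock: 2.15
ee_pos: [461.9, -236.8, 232.2]
tcp_rot: [2.074, 2.359, -0.0]
wrist_force: [0.1, -0.1, 0.1]
opening: 88.0
```

>>> play_rows(deltas=[[0, 0.028, 0.036, 0, 0, 0, 0.14], [0, 0.028, 0.036, 0, 0, 0, 0.14], [0, 0, 0, 0, 0, 0, 0.14], [0, 0, 0, 0, 0, 0, 0.14], [0, 0, 0, 0, 0, 0, 0.14]])

```text
clock: 2.65
ee_pos: [517.2, -165.7, 231.6]
tcp_rot: [-1.137, -2.928, -0.0]
wrist_force: [0.8, -0.7, 0.1]
opening: 87.8
```

```bash
cat >> h.py <<'E'
def yaw(st):
    m=R.from_rotvec(st["tcp_rot"]).as_matrix(); return np.degrees(np.arctan2(m[1,0],m[0,0]))
def snapw(name):
    st=sensors.observe(); p=optics.read_camera("wrist"); save(p,name)
    return st,p,world(p,st)
def rep(W,n,m):
    q=W[m&np.isfinite(W[...,2])]
    if len(q)<5: print(n,"few",len(q)); return
    (c,s,a)=cv2.minAreaRect(q[:,:2].astype(np.float32))
    print(n,len(q),q.mean(0).round(1),np.percentile(q[:,2],[2,50,98]).round(1),"rect",np.round(c,1),np.round(s,1),round(a,1))
def hsv(p):
    h=cv2.cvtColor(p["color"],cv2.COLOR_RGB2HSV); return h[...,0],h[...,1],h[...,2]
E
python3 - <<'E'
from h import *
st,p,W=snapw("w1.png"); print(yaw(st),st["ee_pos"],st["joint_pos"].round(2))
H,S,V=hsv(p); x,y,z=W[...,0],W[...,1],W[...,2]
kb=(abs(x-520)<70)&(abs(y+163)<70)
rep(W,"red",kb&((H<6)|(H>174))&(S>170)&(z>85))
rep(W,"block",kb&(z>40)&(z<54))
rep(W,"redall",kb&((H<6)|(H>174))&(S>170)&(z>60))
E
```

```text
137.54586740598623 [ 517.23009497 -165.71229204  231.62947964] [ 0.73  0.3  -0.63  1.71  0.19  1.19  0.87]
red 383 [ 527.5 -166.8   93.6] [87.8 94.1 95.6] rect [ 525.7 -166.1] [12.  58.2] 61.7
block 3462 [ 523.  -164.5   49. ] [47.1 49.  52.6] rect [ 526.4 -167.1] [66.1 85.7] 61.9
redall 395 [ 526.7 -166.4   93.3] [83.8 94.  95.6] rect [ 525.7 -166.1] [12.  58.2] 61.7
```

View pics/w1.png

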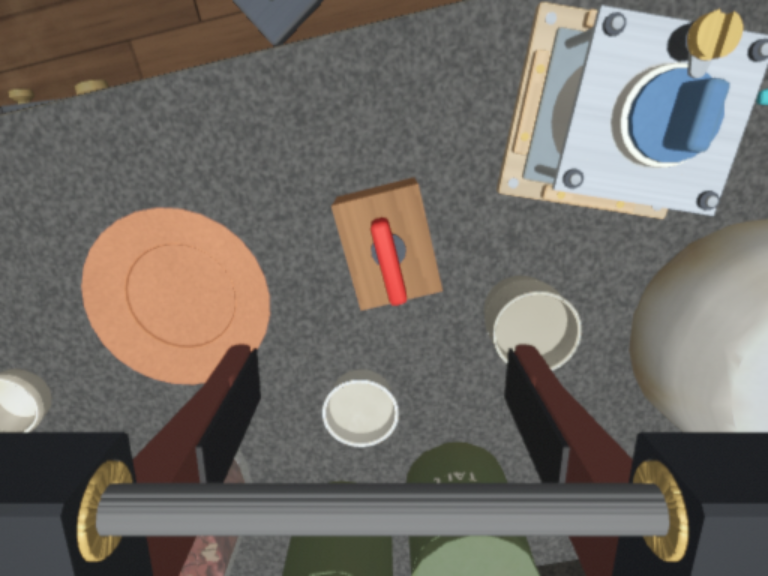

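Run:
```python
from h import *
p=dict(np.load("pics/top0.npz")); p={k:(v.item() if v.ndim==0 else v) for k,v in p.items()}
W=world(p); x,y,z=W[...,0],W[...,1],W[...,2]
k=(x>600)&(x<850)&(y>-90)&(y<140)&(z>40)
for a in range(600,860,20):
    m=k&(x>=a)&(x<a+20)
    if m.sum(): print(a,m.sum(),np.nanmax(z[m]).round(), y[m].min().round(),y[m].max().round(), [ (yy,int(np.nanmax(z[m&(abs(y-yy)<10)],initial=0))) for yy in range(-80,140,20)])
```

```text
600 174 102.0 -20.0 68.0 [(-80, 0), (-60, 0), (-40, 0), (-20, 99), (0, 95), (20, 97), (40, 101), (60, 97), (80, 0), (100, 0), (120, 0)]
620 73 103.0 -2.0 44.0 [(-80, 0), (-60, 0), (-40, 0), (-20, 0), (0, 99), (20, 102), (40, 93), (60, 0), (80, 0), (100, 0), (120, 0)]
640 8 92.0 -90.0 21.0 [(-80, 64), (-60, 0), (-40, 0), (-20, 0), (0, 0), (20, 92), (40, 0), (60, 0), (80, 0), (100, 0), (120, 0)]
700 259 99.0 -40.0 62.0 [(-80, 0), (-60, 0), (-40, 59), (-20, 88), (0, 98), (20, 92), (40, 83), (60, 67), (80, 0), (100, 0), (120, 0)]
720 432 110.0 -62.0 87.0 [(-80, 0), (-60, 66), (-40, 93), (-20, 105), (0, 109), (20, 108), (40, 107), (60, 101), (80, 77), (100, 0), (120, 0)]
740 479 126.0 -75.0 98.0 [(-80, 59), (-60, 94), (-40, 110), (-20, 116), (0, 125), (20, 121), (40, 121), (60, 110), (80, 100), (100, 72), (120, 0)]
760 604 201.0 -81.0 139.0 [(-80, 81), (-60, 107), (-40, 114), (-20, 126), (0, 128), (20, 130), (40, 126), (60, 201), (80, 191), (100, 106), (120, 132)]
780 817 238.0 -87.0 138.0 [(-80, 89), (-60, 108), (-40, 224), (-20, 232), (0, 237), (20, 238), (40, 235), (60, 222), (80, 206), (100, 110), (120, 136)]
800 681 238.0 -84.0 107.0 [(-80, 176), (-60, 208), (-40, 225), (-20, 234), (0, 237), (20, 236), (40, 235), (60, 222), (80, 195), (100, 95), (120, 0)]
820 183 221.0 -84.0 107.0 [(-80, 177), (-60, 209), (-40, 220), (-20, 220), (0, 128), (20, 130), (40, 123), (60, 115), (80, 0), (100, 72), (120, 0)]
840 5 65.0 -78.0 -72.0 [(-80, 64), (-60, 0), (-40, 0), (-20, 0), (0, 0), (20, 0), (40, 0), (60, 0), (80, 0), (100, 0), (120, 0)]
```

>>> play_rows(deltas=[[0, 0.005, 0.04, 0.004, 0, 0, 0], [0, 0.005, 0.04, 0.004, 0, 0, 0], [0, 0.005, 0.04, 0.004, 0, 0, 0], [0, 0.005, 0.04, 0.004, 0, 0, 0], [0, 0.005, 0.04, 0.004, 0, 0, 0]])

```text
clock: 3.2
ee_pos: [542.0, 35.1, 252.0]
tcp_rot: [1.153, 2.922, 0.0]
wrist_force: [0.3, -0.0, 0.7]
opening: 87.8
```

Run:
```python
from h import *
st,p,W=snapw("w2.png"); print(yaw(st),st["ee_pos"],st["joint_pos"].round(2))
H,S,V=hsv(p); x,y,z=W[...,0],W[...,1],W[...,2]
j=(abs(x-560)<110)&(abs(y-25)<110)
bl=j&(H>95)&(H<125)&(S>90)
rep(W,"bar",bl&(z>138)); rep(W,"blue",bl&(z>105))
br=j&(H>12)&(H<35)&(S>110)&(z>118)
rep(W,"brass",br)
q=W[br][:,:2]; c,r=cv2.minEnclosingCircle(q.astype(np.float32)); print("circle",c,r)
rep(W,"plate",j&(z>85)&(z<98))
fl=bl&(z>106)&(z<118); c,r=cv2.minEnclosingCircle(W[fl][:,:2].astype(np.float32)); print("flange",c,r)
np.savez("pics/w2.npz",W=W,c=p["color"])
im=cv2.cvtColor(p["color"],cv2.COLOR_RGB2BGR)
v,u=np.where(br); print(u.min(),u.max(),v.min(),v.max())
cv2.imwrite("pics/w2c.png",cv2.resize(im[max(v.min()-60,0):v.max()+60,max(u.min()-60,0):u.max()+60],None,fx=4,fy=4,interpolation=cv2.INTER_CUBIC))
```

```text
136.9388856789414 [542.0286929   35.08068322 252.03644373] [ 0.42  0.3  -0.72  1.68  0.21  1.24  0.47]
bar 449 [568.6  23.4 141.2] [138.2 141.3 143.1] rect [569.2  23. ] [12.8 35.1] 39.2
blue 1815 [567.3  24.  120.6] [110.4 113.  142.6] rect [569.2  23.1] [50.6 48.9] 42.7
brass 2041 [524.2  53.2 374. ] [368.7 379.2 383.6] rect [530.   47.6] [92.8 29.5] 47.4
circle (526.478271484375, 50.850830078125) 46.9268913269043
plate 6300 [567.8  23.3  91.2] [89.1 91.  96.5] rect [570.5  21.6] [108.4 109.2] 38.9
flange (569.4423828125, 22.49228286743164) 26.271392822265625
51 458 147 374
```

View pics/w2.png

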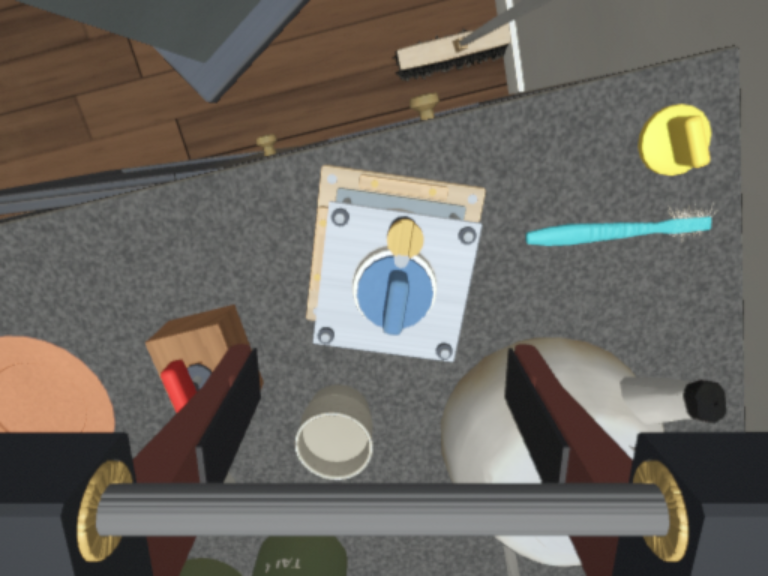

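View pics/w2c.png

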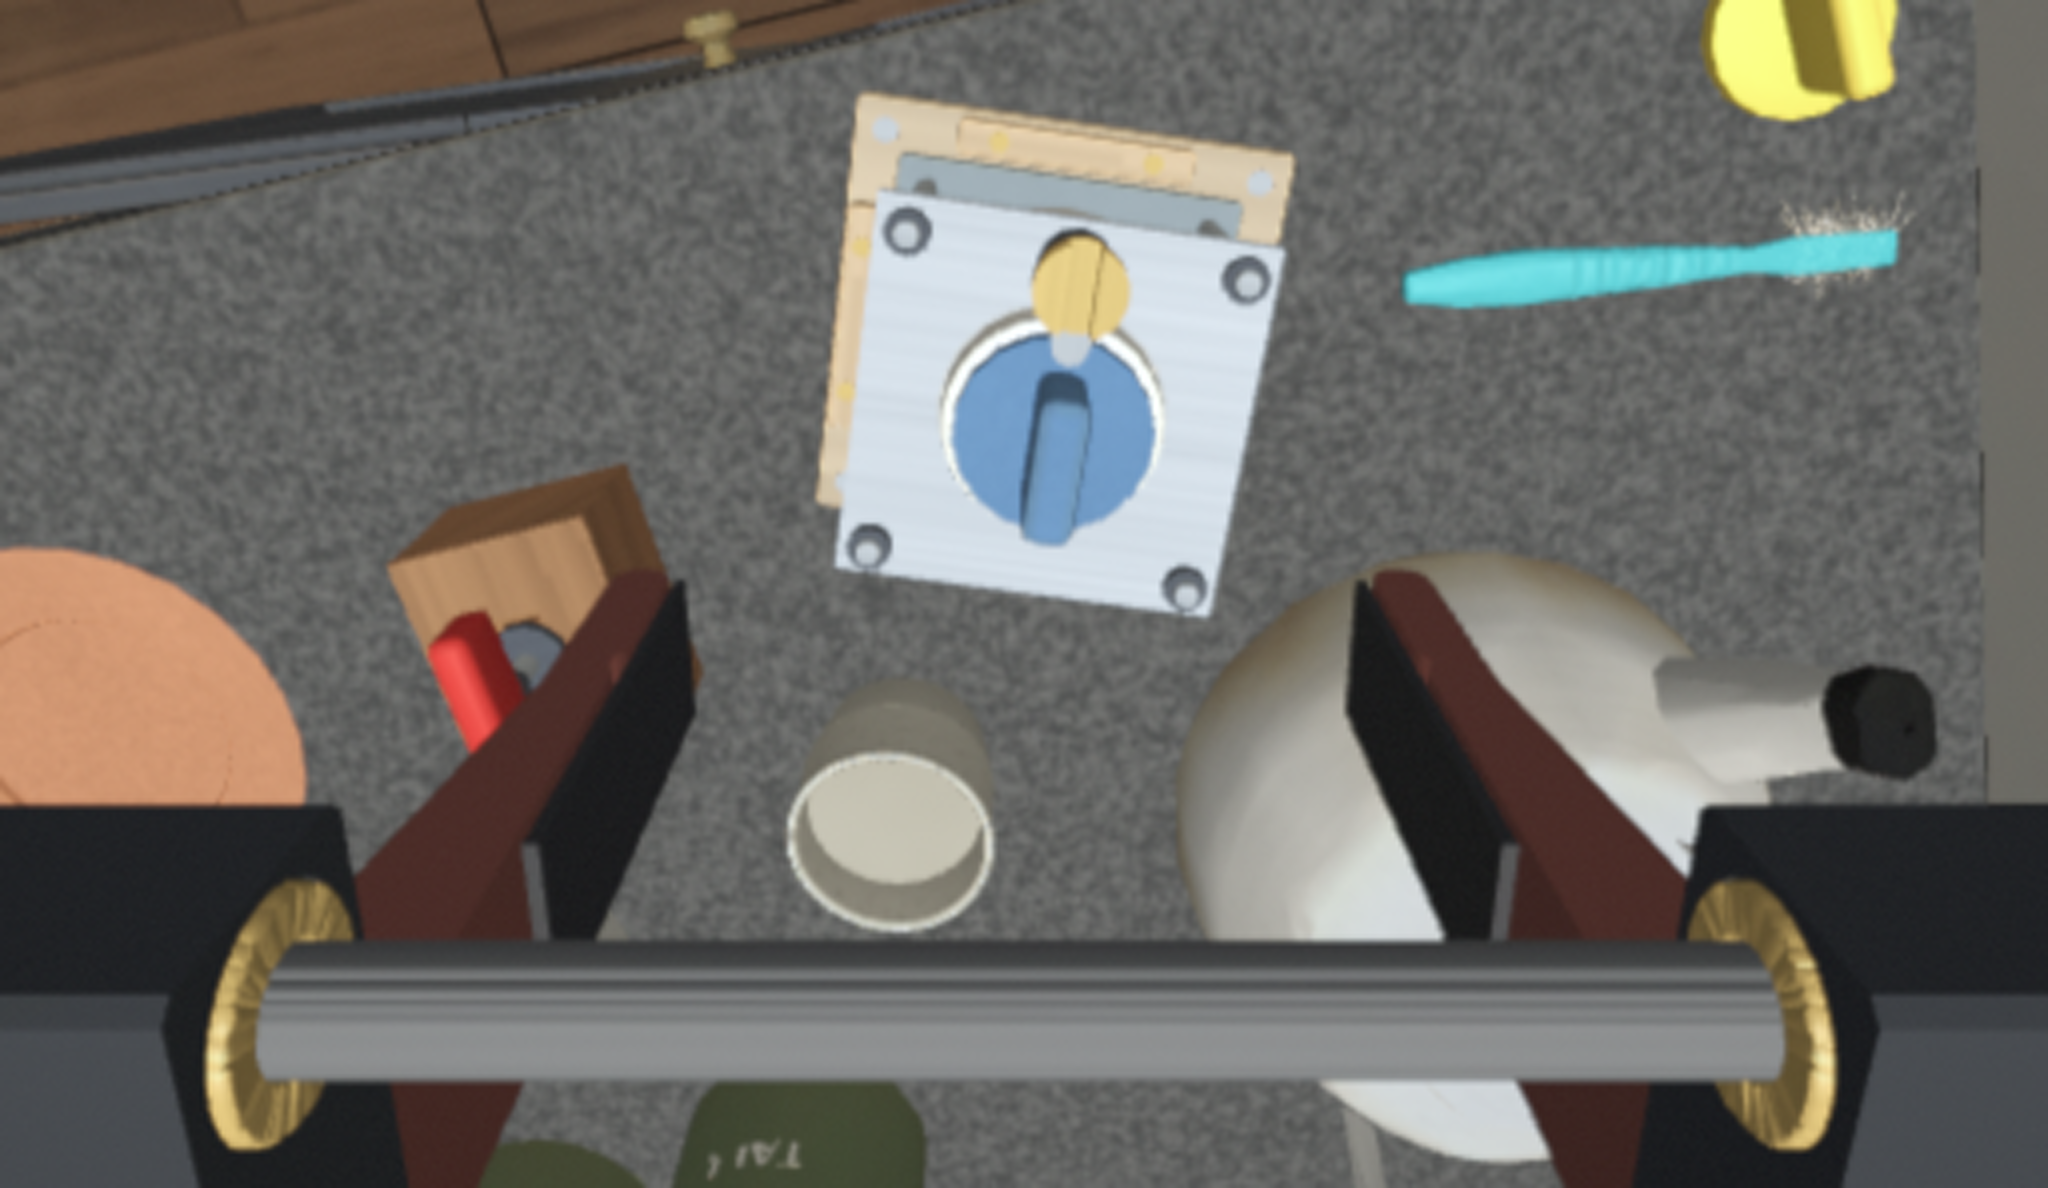

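Run:
```python
import numpy as np,cv2
d=np.load("pics/w2.npz"); c=d["c"]; W=d["W"]
# crop coordinates head about u=(51-51)+1080/4 , v=(147-60)+285/4
u0=270; v0=87+71
cr=c[v0-22:v0+22,u0-22:u0+22][...,::-1]
cv2.imwrite("pics/w2d.png",cv2.resize(cr,None,fx=13,fy=13,interpolation=cv2.INTER_NEAREST))
np.set_printoptions(linewidth=250)
print(W[v0-16:v0+24:2,u0-16:u0+16:2,2].round(0).astype(int))
j=W[...,2]; h=cv2.cvtColor(c,cv2.COLOR_RGB2HSV)
sub=np.zeros(j.shape,bool); sub[v0-20:v0+20,u0-20:u0+20]=True
m=sub&(j>121)&(j<131)&(h[...,1]>70)
q=W[m]; print(len(q),q.mean(0),cv2.minEnclosingCircle(q[:,:2].astype(np.float32)))
```

```text
[[ 90  91  91  91  91  91  91  91  91  90  89  86  19  19  19  18]
 [ 91  92  91  91  90  91  92  94  94  90  90  91  91  91  91  91]
 [ 92  91  91  90  91  99 103 105 107 104  97  90  92  91  91  91]
 [ 92  91  91  91 103 119 122 119 118 117 118  99  91  90  92  92]
 [ 91  92  91 100 122 125 126 118 118 117 119 126 118  91  89  91]
 [ 92  90  91 123 125 126 124 120 118 118 118 126 126  93  91  92]
 [ 92  91 117 124 124 126 126 118 119 120 119 126 127 126  91  90]
 [ 90  91 124 127 126 126 126 118 119 118 122 126 125 126  91  90]
 [ 91  91 126 126 125 126 124 117 118 119 124 127 126 126  92  90]
 [ 91  89 126 125 125 126 118 117 119 118 124 123 124 125 124  90]
 [ 92  91 126 125 125 125 118 117 118 119 126 126 127 126  90  92]
 [ 91  87 126 126 126 126 119 118 117 119 126 126 125 127  91  92]
 [ 95  96  98 126 125 126 117 118 119 118 126 125 126 126  90  90]
 [103 103 101 102 125 125 120 118 119 120 126 125 125  90  90  90]
 [104 102 103 105 106 124 117 119 117 124 125 126 101  91  92  91]
 [109 111 111 111 111 116 116 116 116 126 102 103 101 103  95  92]
 [112 112 111 112 111 117 117 116 115 113 111 108 103 103 102  92]
 [112 112 112 112 113 115 117 116 116 111 111 111 109 103 102 101]
 [113 111 112 112 112 112 116 115 113 113 113 110 111 111 104 102]
 [113 112 112 113 116 115 115 116 113 113 111 113 111 111 111 103]]
287 [543.24101658  55.15833785 125.29712175] ((543.746826171875, 54.66472244262695), 11.863826751708984)
```

View pics/w2d.png

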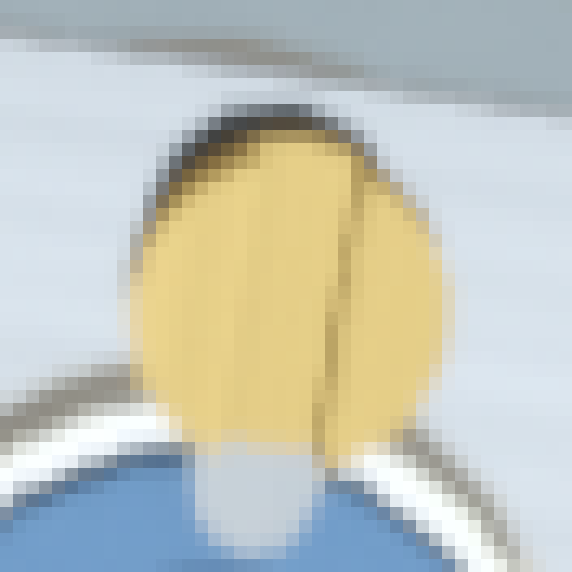

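Run:
```python
import numpy as np,cv2
d=np.load("pics/w2.npz"); W=d["W"]; x,y,z=W[...,0],W[...,1],W[...,2]
m=(z>123.5)&(z<128.5)&(np.hypot(x-543.7,y-54.7)<14)
c,r=cv2.minEnclosingCircle(W[m][:,:2].astype(np.float32));print("head",c,r,m.sum(),W[m][:,2].mean())
c=np.array(c)
f=(z>116.5)&(z<121)&(np.hypot(x-c[0],y-c[1])<10.5)
q=W[f][:,:2]; mu=q.mean(0); e,v=np.linalg.eigh(np.cov((q-mu).T)); print("slot",mu,f.sum(),np.sqrt(e)*np.sqrt(12),np.degrees(np.arctan2(v[1,1],v[0,1]))%180)
# gap between the two head halves: fit via least squares separation (max margin) angle
best=[]
P=W[m][:,:2]-c
for a in np.radians(np.arange(100,180,1)):
    s=np.sort(P@[-np.sin(a),np.cos(a)]); s=s[abs(s)<9]; g=np.diff(s); i=g.argmax(); best.append((g[i],np.degrees(a),(s[i]+s[i+1])/2))
best.sort(reverse=True); print(best[:6])
t=(z>98)&(z<109)&(np.hypot(x-c[0],y-c[1])<24)&(np.hypot(x-c[0],y-c[1])>12)
# plate edges
pl=(z>89)&(z<94)&(abs(x-568)<90)&(abs(y-24)<90)
for zz,n in((pl,"plate"),):
    R=cv2.minAreaRect(W[zz][:,:2].astype(np.float32));print(n,R)
b=(z>139.5)&(z<147)&(np.hypot(x-569,y-23)<25); q=W[b][:,:2]; mu=q.mean(0); e,v=np.linalg.eigh(np.cov((q-mu).T)); print("bar",mu,np.sqrt(12*e),np.degrees(np.arctan2(v[1,1],v[0,1]))%180)
```

```text
head (543.9768676757812, 54.688926696777344) 12.058073997497559 296 125.45408536976673
slot [544.03783669  54.84272182] 150 [ 7.23577962 20.97212702] 129.31077643780236
[(np.float64(7.541479336431933), np.float64(129.0), np.float64(0.17862955707354855)), (np.float64(7.430595502987936), np.float64(130.0), np.float64(0.2105195588795883)), (np.float64(7.287006645906958), np.float64(128.0), np.float64(0.21265839372398632)), (np.float64(7.132148267685752), np.float64(131.0), np.float64(0.2333195101782859)), (np.float64(6.94663768271799), np.float64(127.00000000000001), np.float64(0.20478416264321186)), (np.float64(6.8094899507636555), np.float64(132.0), np.float64(0.24502911001051975))]
plate ((570.4639892578125, 21.633682250976562), (108.30661010742188, 109.15474700927734), 38.83522033691406)
bar [569.33380641  22.61089134] [11.51471122 35.68519329] 128.5305323589766
```

>>> play_rows(deltas=[[0, -0.003, -0.04, -0.012, 0, 0, 0.052], [0, -0.003, -0.04, -0.012, 0, 0, 0.052], [0, -0.003, -0.04, -0.012, 0, 0, 0.052], [0, -0.003, -0.04, -0.012, 0, 0, 0.052], [0, -0.004, -0.041, -0.012, 0, 0, 0.052]])

```text
clock: 3.75
ee_pos: [525.7, -169.0, 191.4]
tcp_rot: [0.759, 3.048, -0.0]
wrist_force: [1.0, 0.4, 0.2]
opening: 87.6
```

Run:
```python
from h import *
st,p,W=snapw("w3.png"); print(yaw(st),st["ee_pos"],st["joint_pos"].round(2))
H,S,V=hsv(p); x,y,z=W[...,0],W[...,1],W[...,2]
kb=(abs(x-520)<70)&(abs(y+163)<70)
m=kb&((H<6)|(H>174))&(S>150)&(z>92)&(z<102)
rep(W,"red",m)
q=W[m][:,:2]; mu=q.mean(0); e,v=np.linalg.eigh(np.cov((q-mu).T)); print(mu,np.sqrt(12*e),np.degrees(np.arctan2(v[1,1],v[0,1]))%180)
rep(W,"block",kb&(z>46)&(z<53))
```

```text
152.01427114725294 [ 525.69405436 -169.04227726  191.40876575] [ 0.75  0.37 -0.68  1.74  0.25  1.12  1.08]
red 834 [ 524.9 -166.1   94.5] [92.3 94.5 96.2] rect [ 526.5 -166.6] [11.8 58.6] 61.9
[ 524.90297269 -166.13669418] [11.85361796 57.27002634] 151.79459929234113
block 4163 [ 522.7 -165.1   49. ] [47.5 49.  50.6] rect [ 526.2 -167. ] [66. 85.] 62.0
```

View pics/w3.png

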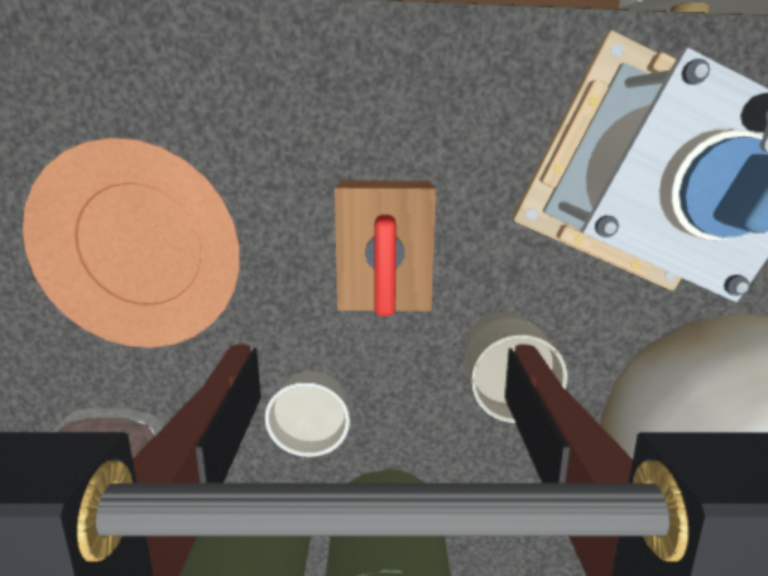

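>>> play_rows(deltas=[[0, 0, 0, -0.04, 0, 0, 0], [0, 0, 0, -0.04, 0, 0, 0], [0, 0, 0, -0.03, 0, 0, 0], [0, 0, 0, -0.015, 0, 0, 0], [0, 0, 0, 0, 0, 0, 0]])

```text
clock: 4.3
ee_pos: [524.8, -167.0, 65.1]
tcp_rot: [-0.76, -3.045, -0.001]
wrist_force: [0.2, -0.0, -1.0]
opening: 87.8
```

>>> play_rows(deltas=[[0.5, 0.001, 0.0005, 0, 0, 0, 0], [0.7, 0, 0, 0, 0, 0, 0], [1, 0, 0, 0, 0, 0, 0], [1, 0, 0, 0, 0, 0, 0], [1, 0, 0, 0, 0, 0, 0]])

```text
clock: 4.8
ee_pos: [527.3, -166.9, 67.2]
tcp_rot: [0.759, 3.048, -0.0]
wrist_force: [-0.4, -0.1, -0.8]
opening: 51.1
```

>>> play_rows(deltas=[[1, 0, 0, 0, 0, 0, 0], [1, 0, 0, 0, 0, 0, 0]])

```text
clock: 5.0
ee_pos: [527.0, -166.8, 66.7]
tcp_rot: [0.759, 3.048, -0.0]
wrist_force: [-0.3, -1.0, 0.3]
opening: 35.2
```

>>> play_rows(deltas=[[1, 0, 0, 0, 0, 0, 0], [1, 0, 0, 0, 0, 0, 0], [1, 0, 0, 0, 0, 0, 0], [1, 0, 0, 0, 0, 0, 0]])

```text
clock: 5.4
ee_pos: [527.0, -166.7, 66.6]
tcp_rot: [-0.759, -3.049, -0.0]
wrist_force: [-0.2, -0.6, -0.3]
opening: 3.2
```

Run:
```python
from h import *
st,p,W=snapw("w4.png"); print(st["opening"],st["ee_pos"],st["wrist_force"])
s=optics.read_camera("scene")
u,v=map(int,proj(s,[526,-167,80])); c=s["color"][v-50:v+50,u-70:u+70]
cv2.imwrite("pics/s4.png",cv2.resize(c[...,::-1],None,fx=5,fy=5))
```

```text
3.1754505687477232 [ 526.97566967 -166.67683839   66.62143571] [-0.23177229 -0.64995756 -0.33227137]
```

View pics/w4.png

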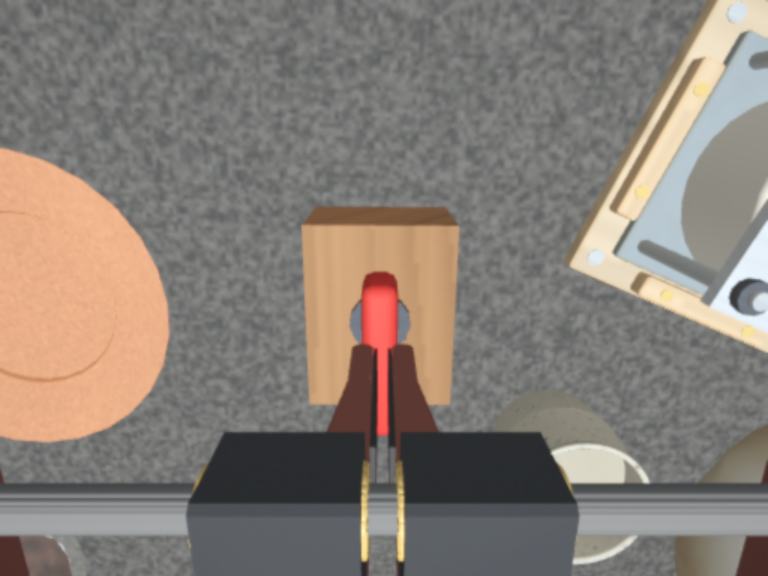

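View pics/s4.png

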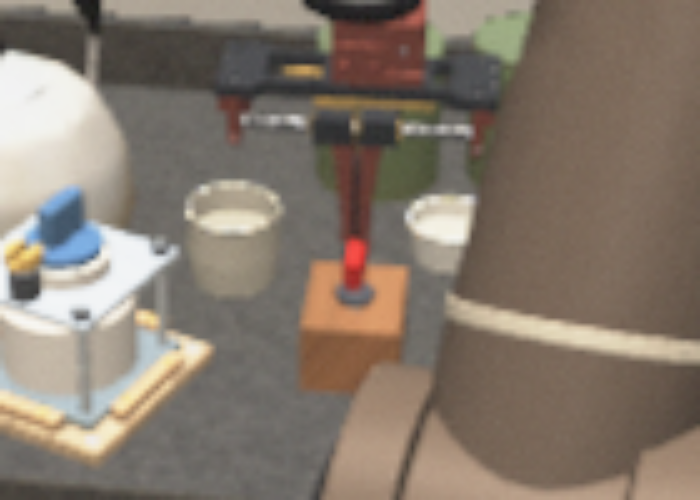

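Run:
```python
from h import *
st=sensors.observe(); print(st["clock"],st["opening"],st["ee_pos"],st["wrist_force"])
st,p,W=snapw("w5.png")
H,S,V=hsv(p); x,y,z=W[...,0],W[...,1],W[...,2]
kb=(abs(x-520)<70)&(abs(y+163)<70)
m=kb&((H<6)|(H>174))&(S>150)&(z>60)&(z<120)
v,u=np.where(m)
print(u.min(),u.max(),v.min(),v.max())
for r in range(180,300,6):
    row=W[r,235:275]; print(r,row[::3,2].round(0), )
cv2.imwrite("pics/w5c.png",cv2.resize(p["color"][170:310,190:320][...,::-1],None,fx=5,fy=5,interpolation=cv2.INTER_CUBIC))
```

```text
5.5 0.5401080537675771 [ 526.9640098  -166.72767545   66.63338153] [-0.31957193  0.06280771  0.09291249]
241 264 182 268
180 [48. 48. 49. 48. 48. 48. 49. 48. 49. 49. 49. 49. 49. 48.]
186 [48. 49. 48. 83. 84. 85. 85. 85. 84. 81. 49. 48. 49. 50.]
192 [49. 48. 85. 92. 94. 94. 93. 93. 93. 93. 49. 49. 48. 50.]
198 [49. 49. 91. nan 94. 94. 95. 95. 96. 94. 49. 49. 49. 50.]
204 [49. 54. 92. 93. 95. 96. 96. 95. 94. 94. 54. 54. 49. 49.]
210 [54. 55. 93. 94. 94. 96. 95. 94. 95. 94. 54. 54. 54. 49.]
216 [54. 54. 92. 94. 95. 95. 94. 95. 94. 93. 55. 53. 53. 49.]
222 [53. 54. 93. 94. 94. 96. 96. 95. 95. 94. 53. 54. 53. 49.]
228 [49. 49. 92. 94. 95. 95. 94. 95. 94. 94. 53. 49. 48. 48.]
234 [ 50. 103. 103. 103. 103. 102.  99.  99. 103. 102. 103. 102. 103.  49.]
240 [ 48. 110. 109. 109. 108. 109. 107. 106. 109. 109. 109. 108. 108.  50.]
246 [ 48. 115. 117. 116. 114. 116. 113. 113. 116. 116. 116. 114. 115.  49.]
252 [121. 121. 120. 122. 121. 119. 119. 118. 119. 120. 122. 122. 123. 121.]
258 [127. 126. 127. 127. 127. 127. 123. 124. 126. 127. 127. 126. 127. 127.]
264 [133. 132. 132. 133. 132. 131. 129. 129. 131. 132. 131. 133. 132. 131.]
270 [137. 137. 137. 137. 137. 137. 134. 134. 136. 137. 137. 137. 136. 138.]
276 [142. 141. 141. 140. 142. 141. 138. 139. 141. 141. 142. 141. 141. 142.]
282 [145. 146. 145. 145. 145. 146. 143. 143. 145. 145. 145. 145. 146. 146.]
288 [181. 182. 183. 183. 182. 147. 147. 147. 146. 182. 182. 183. 182. 182.]
294 [184. 185. 185. 185. 184. 151. 151. 151. 151. 185. 184. 184.  nan 185.]
```

View pics/w5c.png

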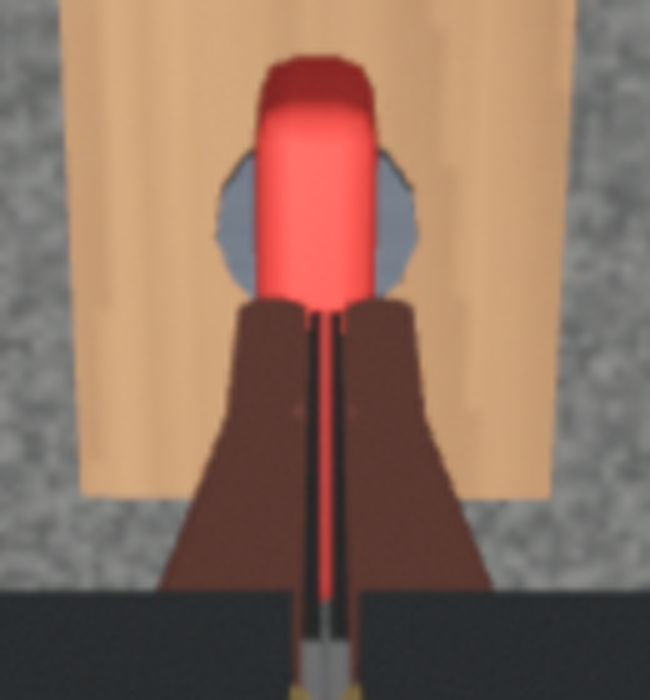

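Run:
```python
from h import *
st,p,W=snapw("w6.png")
T=np.array(p["tool_from_camera"]); d=p["depth"].astype(float); v,u=np.mgrid[:384,:512]
P=np.stack([(u-p["cx"])/p["fx"]*d,(v-p["cy"])/p["fy"]*d,d],-1)@T[:3,:3].T+T[:3,3]
for r in list(range(226,300,6))+[310,320,330,350]:
    print(r,P[r,240].round(1),P[r,255].round(1), P[r,262].round(1),d[r,240])
print(robot.grip_point_offset, [a for a in dir(robot) if a[0]!='_'], st["opening"],st["clock"])
```

```text
226 [-6.9 -8.9 13. ] [ 11.    1.  -27.5] [ 10.6   4.7 -26.6] 222.92388916015625
232 [ 10.1  -6.8 -33.1] [  8.8   1.  -30.3] [ 10.1   4.6 -33.1] 173.80462646484375
238 [ 10.5  -6.4 -41. ] [  9.2   1.  -38.2] [ 10.5   4.4 -40.8] 166.13478088378906
244 [ 10.   -6.2 -46.5] [  8.3   1.  -43. ] [  9.9   4.3 -46.2] 161.10757446289062
250 [ 10.3  -5.9 -53. ] [  8.    1.  -48.6] [ 10.1   4.2 -52.6] 154.77084350585938
256 [  9.9  -5.7 -57.9] [  7.8   0.9 -54. ] [  9.8   4.1 -57.7] 150.2497100830078
262 [ 10.1  -5.5 -63.5] [  5.7   1.  -55.8] [  9.9   3.9 -63.1] 144.83145141601562
268 [ 10.3  -5.3 -68.7] [  1.9   1.  -54.6] [  9.8   3.8 -67.9] 139.90443420410156
274 [ 10.3  -5.1 -73.2] [ -0.1   1.  -56.5] [  9.9   3.7 -72.6] 135.55665588378906
280 [ 10.2  -4.9 -77.5] [ -3.    1.  -56.8] [ 10.8   3.6 -78.3] 131.51478576660156
286 [ 10.5  -4.7 -82. ] [ -5.    1.  -58.6] [  9.9   3.6 -81. ] 127.16291809082031
292 [  32.5   -3.  -117.7] [ -8.2   1.  -58.7] [  32.2    2.6 -117.3] 86.46270751953125
298 [  32.2   -2.9 -119.8] [-10.4   1.  -60.1] [  32.7    2.6 -120.4] 84.5165023803711
310 [  32.3   -2.7 -124.6] [-114.     1.4   67.3] [  32.1    2.5 -124.3] 79.87979888916016
320 [  32.7   -2.6 -128.6] [-124.6    1.4   66.9] [  31.2    2.4 -126.7] 75.9261474609375
330 [  32.1   -2.5 -131.2] [  26.9    0.8 -124.9] [  29.7    2.4 -128.3] 73.71440887451172
350 [  29.8   -2.3 -134.5] [  23.2    0.8 -127.4] [  26.9    2.4 -131.3] 71.25907135009766
18.700000000000003 ['MotionError', 'grip_point_offset', 'hand_in'] 0.5076902707272354 5.55
```

Run:
```python
from h import *
W=np.load("pics/w2.npz")["W"]
y=np.radians(136.94); ex=np.array([np.cos(y),np.sin(y)])
ey=np.array([ex[1],-ex[0]])
def t(r,c):
    w=W[r,c]; return (w[:2]-[542.03,35.08])@ex,(w[:2]-[542.03,35.08])@ey,252.04-w[2]
for r in range(228,300,6):
    print(r,[tuple(np.round(t(r,c),0)) for c in (154,158,162,166,169,171,173)])
# scene cam look at fingertips
s=optics.read_camera("scene"); Ws=world(s); u,v=map(int,proj(s,[527,-167,100]))
print(u,v); np.set_printoptions(linewidth=200)
print(Ws[v-14:v+14,u-8:u+9,2].round(0))
cv2.imwrite("pics/s6.png",cv2.resize(s["color"][v-25:v+25,u-30:u+30][...,::-1],None,fx=12,fy=12,interpolation=cv2.INTER_NEAREST))
```

```text
228 [(np.float64(-100.0), np.float64(-131.0), np.float64(216.0)), (np.float64(-106.0), np.float64(-130.0), np.float64(229.0)), (np.float64(-111.0), np.float64(-128.0), np.float64(241.0)), (np.float64(-116.0), np.float64(-126.0), np.float64(253.0)), (np.float64(-116.0), np.float64(-121.0), np.float64(252.0)), (np.float64(-116.0), np.float64(-119.0), np.float64(253.0)), (np.float64(-116.0), np.float64(-116.0), np.float64(252.0))]
234 [(np.float64(10.0), np.float64(-50.0), np.float64(-36.0)), (np.float64(11.0), np.float64(-48.0), np.float64(-37.0)), (np.float64(11.0), np.float64(-46.0), np.float64(-36.0)), (np.float64(10.0), np.float64(-44.0), np.float64(-34.0)), (np.float64(9.0), np.float64(-43.0), np.float64(-32.0)), (np.float64(-127.0), np.float64(-120.0), np.float64(255.0)), (np.float64(-126.0), np.float64(-116.0), np.float64(253.0))]
240 [(np.float64(10.0), np.float64(-48.0), np.float64(-42.0)), (np.float64(10.0), np.float64(-46.0), np.float64(-42.0)), (np.float64(10.0), np.float64(-44.0), np.float64(-42.0)), (np.float64(9.0), np.float64(-43.0), np.float64(-40.0)), (np.float64(7.0)
[... 5671 characters left out ...]
1.  -1.   3.  -1.   1.  -0.  92.  95.  96.  97.  91.   1.   2.   1.  -1.   3.  -1.]
 [ 50.  49.  48.  51.  48.  51.  93.  94.  92.  99.  84.   4.   4.  -1.   3.   1.  -1.]
 [ 51.  50.  50.  51.  48.  50.  92.  89.  89.  92.  83.  52.  52.  47.  52.  51.  53.]
 [ 51.  50.  50.  51.  49.  52.  87.  91.  88.  87.  77.  51.  51.  51.  50.  51.  52.]
 [ 51.  48.  50.  49.  51.  50.  83.  82.  82.  84.  50.  52.  49.  50.  50.  51.  49.]
 [ 52.  52.  48.  53.  52.  50.  79.  79.  80.  81.  57.  55.  49.  53.  49.  51.  49.]
 [ 51.  51.  51.  51.  49.  55.  52.  73.  75.  75.  57.  56.  50.  53.  51.  51.  52.]
 [ 50.  49.  46.  52.  52.  55.  55.  56.  53.  57.  56.  57.  54.  50.  51.  50.  51.]]
```

View pics/s6.png

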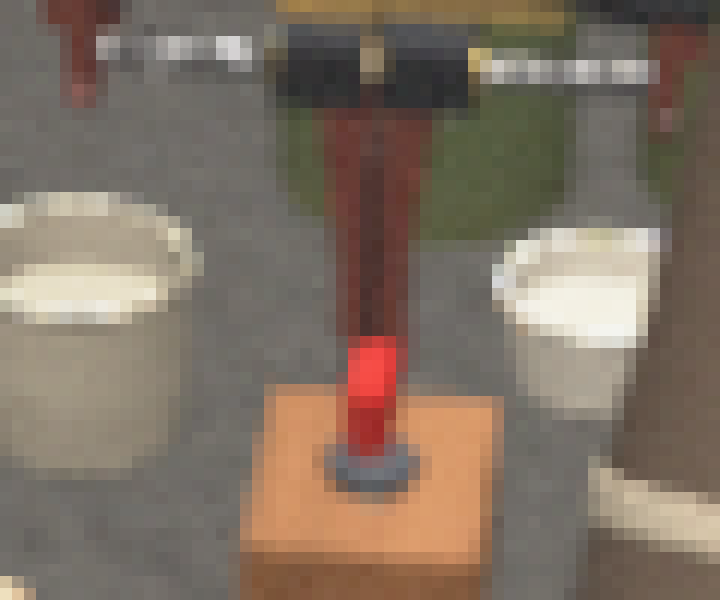

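>>> play_rows(deltas=[[0.5, -0.0004, -0.0007, 0, 0, 0, 0], [0.5, 0, 0, 0, 0, 0, 0], [0.5, 0, 0, 0, 0, 0, 0], [0.5, 0, 0, 0, 0, 0, 0], [0.5, 0, 0, 0, 0, 0, 0]])

```text
clock: 6.15
ee_pos: [526.6, -167.4, 66.7]
tcp_rot: [0.759, 3.049, 0.0]
wrist_force: [0.4, -0.3, -0.0]
opening: 37.1
```

>>> play_rows(deltas=[[0.5, 0, 0, -0.01, 0, 0, 0], [0.5, 0, 0, -0.01, 0, 0, 0], [0.5, 0, 0, -0.008, 0, 0, 0], [0.5, 0, 0, -0.005, 0, 0, 0], [1, 0, 0, 0, 0, 0, 0]])

```text
clock: 6.65
ee_pos: [525.9, -167.1, 32.5]
tcp_rot: [-0.758, -3.047, -0.0]
wrist_force: [-0.2, 0.7, 0.5]
opening: 39.0
```

>>> play_rows(deltas=[[1, 0, 0, 0, 0, 0, 0], [1, 0, 0, 0, 0, 0, 0], [1, 0, 0, 0, 0, 0, 0], [1, 0, 0, 0, 0, 0, 0], [1, 0, 0, 0, 0, 0, 0]])

```text
clock: 7.15
ee_pos: [526.8, -167.5, 34.0]
tcp_rot: [0.759, 3.048, -0.0]
wrist_force: [-0.2, -1.3, 1.5]
opening: 12.9
```

>>> play_rows(deltas=[[1, 0, 0, 0.01, 0, 0, 0], [1, 0, 0, 0.02, 0, 0, 0], [1, 0, 0, 0.03, 0, 0, 0], [1, 0, 0, 0.04, 0, 0, 0], [1, 0, 0.01, 0.04, 0, 0, 0]])

```text
clock: 7.65
ee_pos: [525.9, -158.4, 175.3]
tcp_rot: [-0.761, -3.047, 0.0]
wrist_force: [0.5, -0.1, -1.7]
opening: 12.7
```

>>> play_rows(deltas=[[1, 0.003, 0.036, 0.01, 0, 0, -0.066], [1, 0.003, 0.036, 0, 0, 0, -0.066], [1, 0.003, 0.036, 0, 0, 0, -0.066], [1, 0.003, 0.036, 0, 0, 0, -0.066], [1, 0.003, 0.036, 0, 0, 0, -0.066]])

```text
clock: 8.15
ee_pos: [541.4, 24.0, 184.4]
tcp_rot: [1.253, 2.88, 0.0]
wrist_force: [0.5, 0.2, -0.7]
opening: 12.8
```

>>> play_rows(deltas=[[1, 0.002, 0.032, 0, 0, 0, -0.066], [1, 0, 0, 0, 0, 0, 0], [1, 0, 0, 0, 0, 0, 0]])

```text
clock: 8.45
ee_pos: [543.3, 55.2, 184.1]
tcp_rot: [1.34, 2.842, -0.0]
wrist_force: [-0.3, -0.8, -0.8]
opening: 12.9
```

Run:
```python
from h import *
st,p,W=snapw("w7.png"); print(yaw(st),st["ee_pos"],st["joint_pos"].round(2),st["opening"])
np.savez("pics/w7.npz",W=W,c=p["color"],d=p["depth"],K=[p["fx"],p["fy"],p["cx"],p["cy"]],T=p["tool_from_camera"])
s=optics.read_camera("scene"); u,v=map(int,proj(s,[544,55,140])); cv2.imwrite("pics/s7.png",cv2.resize(s["color"][v-35:v+35,u-45:u+45][...,::-1],None,fx=8,fy=8,interpolation=cv2.INTER_CUBIC))
```

```text
129.5207266368042 [543.3477555   55.24771657 184.08965993] [ 0.34  0.36 -0.67  1.76  0.25  1.1   0.27] 12.92614112904685
```

View pics/w7.png

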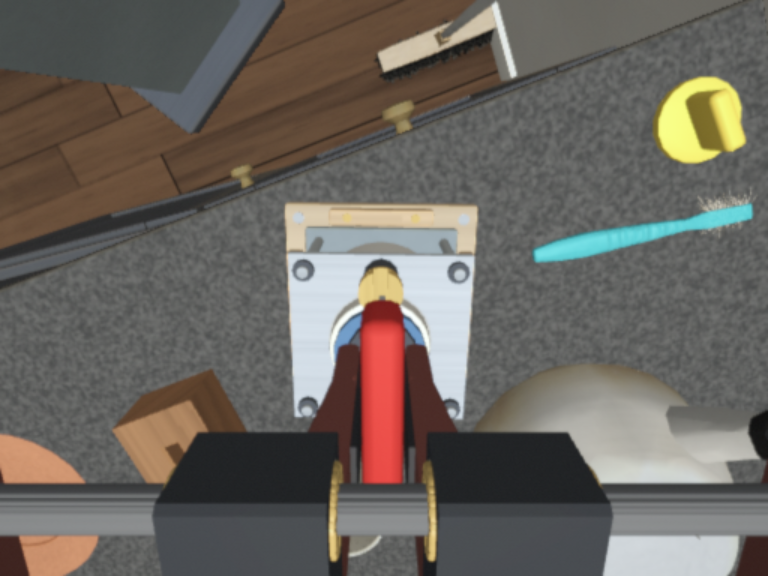

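View pics/s7.png

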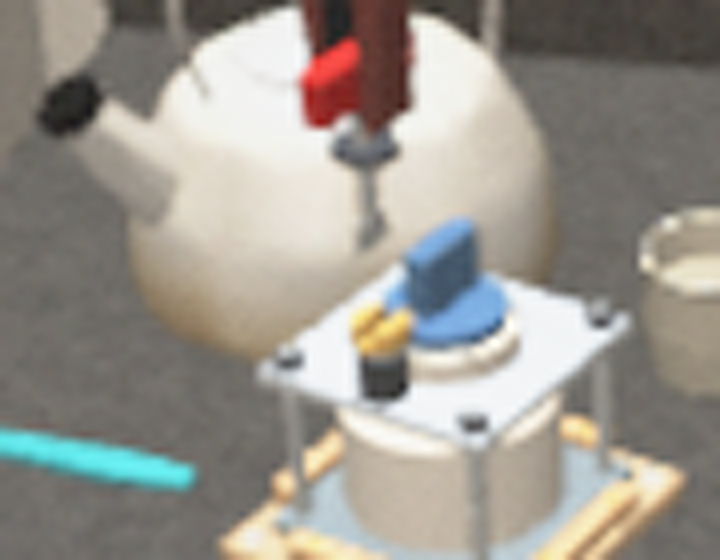

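Run:
```python
from h import *
D=np.load("pics/w7.npz"); d=D["d"].astype(float); fx,fy,cx,cy=D["K"]; T=D["T"]; v,u=np.mgrid[:384,:512]
P=np.stack([(u-cx)/fx*d,(v-cy)/fy*d,d],-1)@T[:3,:3].T+T[:3,3]; P[d<=0]=np.nan
c=D["c"]; h=cv2.cvtColor(c,cv2.COLOR_RGB2HSV); H,S,V=[h[...,i] for i in range(3)]
red=((H<6)|(H>174))&(S>150)&(abs(u-255)<40)&(v>200)
q=P[red]; q=q[(abs(q[:,0])<40)]
top=q[abs(q[:,2]+62)<4]  # handle top tool z = -50-12
print("handle",len(top),top[:,1].min(),top[:,1].max(),top.mean(0),np.percentile(q[:,2],[2,50,98]))
# angle in tool frame
for xx in range(-25,31,10):
    s=top[abs(top[:,0]-xx)<5]; 
    if len(s): print(xx,len(s),s[:,1].min().round(1),s[:,1].max().round(1),s[:,2].mean().round(1))
hz=184.1-126
m=(abs(P[...,2]-hz)<3)&(abs(P[...,1])<20)&(abs(P[...,0])<25)
q=P[m]; print("head",len(q))
for xx in range(-4,14,2):
    s=q[abs(q[:,0]-xx)<1]
    if len(s): print(xx,len(s),np.sort(s[:,1]).round(1))
f=(abs(P[...,2]-(184.1-118.5))<3)&(abs(P[...,1])<12)&(abs(P[...,0])<25); s=P[f]; print("floor",s[:,:2].round(1).tolist()[:40])
# plate edges: orientation in tool frame
```

```text
handle 2876 -5.333215009593706 7.564809059907645 [  5.4805687    1.09980655 -60.39898587] [-61.85421453 -60.31799802 -46.40273014]
-25 121 -4.8 7.1 -60.2
-15 471 -5.2 7.4 -60.5
-5 512 -5.1 7.5 -60.5
5 552 -5.3 7.6 -60.4
15 568 -5.3 7.4 -60.5
25 621 -5.2 6.9 -60.3
head 337
-4 43 [-11.2 -11.2 -11.1 -10.4 -10.4  -9.6  -9.6  -8.9  -8.9  -8.1  -8.1  -7.3
  -7.3  -6.5  -6.5  -6.5  -5.7  -5.7  -5.7  -4.9  -4.9  -4.9  -4.1  -4.1
  -4.1   4.5   5.3   6.1   6.1   6.9   6.9   7.6   7.7   8.4   8.4   8.5
   9.2  10.   10.   10.1  10.8  10.8  11.6]
-2 52 [-12.  -11.2 -11.1 -10.4 -10.4 -10.3  -9.7  -9.6  -8.8  -8.8  -8.8  -8.
  -8.   -7.3  -7.3  -7.2  -6.5  -6.5  -5.7  -5.7  -4.9  -4.9  -4.1  -4.1
   4.5   4.5   4.5   5.3   5.3   5.3   6.1   6.1   6.1   6.9   6.9   7.6
   7.6   7.7   8.4   8.4   8.4   9.2   9.2   9.2  10.   10.   10.7  10.8
  10.8  11.5  11.6  11.6]
0 48 [-11.2 -11.1 -11.1 -10.4 -10.4 -10.3  -9.6  -9.5  -8.8  -8.8  -8.8  -8.
  -8.   -8.   -7.3  -7.3  -7.2  -6.5  -6.4  -5.7  -5.6  -4.9  -4.9  -4.1
  -4.1   4.5   4.5   5.3   5.3   5.3   6.    6.1   6.8   6.8   6.8   7.6
   7.6   8.4
[... 883 characters left out ...]
1 -4.1  4.5  4.5  4.5  5.2  5.2  5.2  6.   6.   6.8  6.8  6.8  6.8
  7.5  7.6  7.6  8.3  8.4  9.1  9.2]
10 12 [-6.4 -6.4 -5.7 -5.6 -4.9 -4.9 -4.1 -4.1  4.4  4.5  5.2  6. ]
floor [[11.0, -1.8], [10.7, -1.0], [11.0, -0.2], [11.3, 0.6], [11.1, 1.3], [10.7, 2.1], [10.1, -4.2], [10.5, -3.4], [10.5, -2.6], [11.0, -1.8], [10.6, -1.0], [10.5, -0.2], [10.8, 0.6], [10.3, 1.4], [10.6, 2.1], [10.5, 2.9], [10.3, 3.7], [9.8, 4.6], [9.5, -5.8], [9.8, -5.0], [10.5, -4.2], [9.9, -3.4], [9.8, -2.6], [9.5, -1.8], [9.8, -1.0], [9.6, -0.2], [9.8, 0.6], [9.9, 1.4], [9.9, 2.1], [9.8, 2.9], [9.9, 3.7], [10.3, 4.5], [9.9, 5.3], [9.3, 6.1], [8.2, -7.5], [8.7, -6.6], [9.5, -5.7], [8.9, -3.4], [8.9, -2.6], [9.0, -1.8]]
```

>>> play_rows(deltas=[[1, 0.0004, -0.002, -0.01, 0, 0, 0], [1, 0, 0, -0.01, 0, 0, 0], [1, 0, 0, -0.005, 0, 0, 0], [1, 0, 0, 0, 0, 0, 0]])

```text
clock: 8.95
ee_pos: [543.2, 52.0, 157.3]
tcp_rot: [-1.343, -2.838, 0.002]
wrist_force: [-0.0, -0.3, -0.3]
opening: 12.9
```

```bash
cat > srv.py <<'E'
from h import *
import sys
st,p,W=snapw(sys.argv[1]); print("yaw",yaw(st),st["ee_pos"],st["wrist_force"],st["wrist_torque"])
T=np.array(p["tool_from_camera"]); d=p["depth"].astype(float); v,u=np.mgrid[:384,:512]
P=np.stack([(u-p["cx"])/p["fx"]*d,(v-p["cy"])/p["fy"]*d,d],-1)@T[:3,:3].T+T[:3,3]; P[d<=0]=np.nan
H,S,V=hsv(p)
red=((H<6)|(H>174))&(S>150)&(abs(u-255)<40)&(v>180)
q=P[red&(abs(P[...,0])<40)&(P[...,2]<-40)]; print("handle y",(q[:,1].min()+q[:,1].max())/2,"xmax",np.percentile(q[:,0],99.5))
hz=st["ee_pos"][2]-126
m=(abs(P[...,2]-hz)<3)&(abs(P[...,1])<16)&(abs(P[...,0])<25); q=P[m]
for xx in range(-4,14,2):
    s=q[abs(q[:,0]-xx)<1]
    if len(s)>4:
        y=np.sort(s[:,1]); g=np.diff(y); i=g.argmax(); print(xx,"y",y[0].round(1),y[-1].round(1),"gap",y[i].round(1),y[i+1].round(1))
cv2.imwrite("pics/c_"+sys.argv[1],cv2.resize(p["color"][150:290,170:340][...,::-1],None,fx=4.5,fy=4.5,interpolation=cv2.INTER_CUBIC))
s=optics.read_camera("scene"); u,v=map(int,proj(s,[544,55,140])); cv2.imwrite("pics/s_"+sys.argv[1],cv2.resize(s["color"][v-35:v+35,u-45:u+45][...,::-1],None,fx=8,fy=8,interpolation=cv2.INTER_CUBIC))
E
python3 srv.py w8.png
```

```text
yaw 129.33157124117452 [543.17080733  51.98481132 157.30514169] [-0.01416966 -0.34925973 -0.29003002] [-0.00477857 -0.13724907 -0.00373974]
handle y 1.2279082366477665 xmax 31.033988097377108
-4 y 11.3 12.7 gap 11.3 12.0
-2 y -9.3 13.4 gap -9.3 11.3
0 y -9.2 14.1 gap -8.5 9.9
2 y -9.2 14.1 gap -7.8 9.1
4 y -9.2 13.3 gap -3.6 7.0
6 y -8.5 13.4 gap -2.2 6.2
8 y -7.8 12.6 gap -2.2 6.2
10 y -6.4 11.2 gap -2.2 6.2
12 y -4.9 9.0 gap -2.2 6.2
```

View pics/c_w8.png

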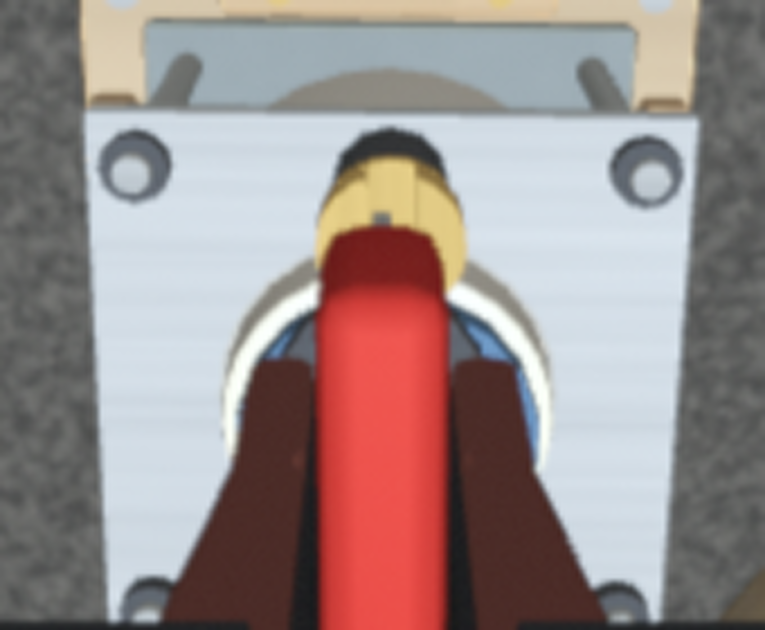

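View pics/s_w8.png

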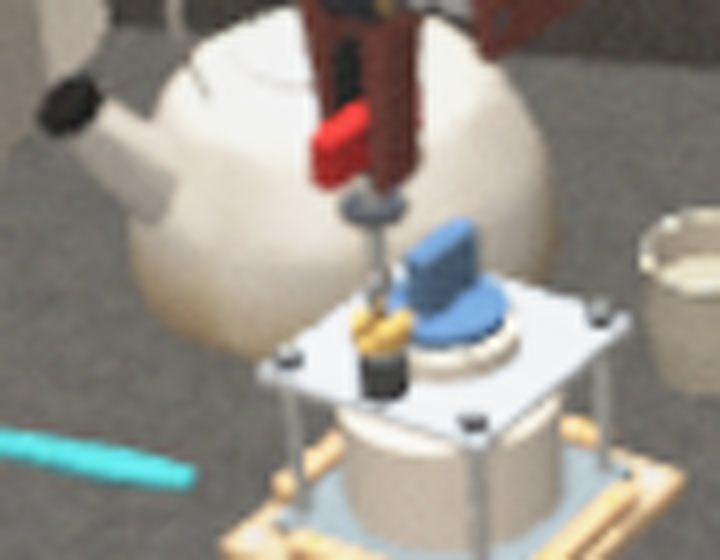

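>>> play_rows(deltas=[[1, 0, 0, 0, 0, 0, 0], [1, 0, 0, 0, 0, 0, 0]])

```text
clock: 9.25
ee_pos: [544.2, 52.7, 159.0]
tcp_rot: [1.343, 2.839, 0.001]
wrist_force: [1.1, 0.4, -0.8]
opening: 13.1
```

```bash
python3 srv.py w9.png
```

```text
yaw 129.36665390563732 [544.197603    52.69812322 158.95020319] [ 1.08598291  0.42447903 -0.78435232] [-0.02194868 -0.15668597 -0.00922732]
handle y 1.279755375815114 xmax 31.068400570497836
-2 y -10.1 12.1 gap -9.4 10.6
0 y -10.8 12.8 gap -8.6 9.9
2 y -10.7 12.7 gap -7.2 9.1
4 y -10.7 12.7 gap -3.6 4.9
6 y -10.0 12.0 gap -2.9 4.9
8 y -9.3 11.3 gap -2.9 4.9
10 y -7.9 9.8 gap -2.8 4.8
12 y -6.4 8.3 gap -2.9 4.8
```

>>> play_rows(deltas=[[1, -0.0002, -0.0001, -0.004, 0, 0, 0], [1, 0, 0, -0.003, 0, 0, 0], [1, 0, 0, -0.003, 0, 0, 0], [1, 0, 0, -0.003, 0, 0, 0], [1, 0, 0, 0, 0, 0, 0]])

```text
clock: 9.85
ee_pos: [543.5, 52.4, 145.1]
tcp_rot: [-1.343, -2.839, 0.001]
wrist_force: [0.2, 0.1, -0.8]
opening: 12.8
```

```bash
python3 srv.py w10.png
```

```text
yaw 129.3674521449342 [543.46423864  52.42074176 145.06562336] [ 0.16347004  0.12936032 -0.81589773] [ 0.00966413 -0.11626579  0.01661543]
handle y 1.2630123817294479 xmax 31.045126290562095
-2 y -9.4 12.8 gap -9.4 10.8
0 y -9.4 13.5 gap -8.7 10.7
2 y -10.0 13.4 gap -8.7 10.7
4 y -9.4 13.4 gap -8.7 10.0
6 y -9.4 12.8 gap -7.3 9.3
8 y -8.7 12.1 gap -5.3 6.7
10 y -7.4 10.6 gap 2.0 6.0
12 y -5.3 8.0 gap -2.6 5.9
```

View pics/s_w10.png

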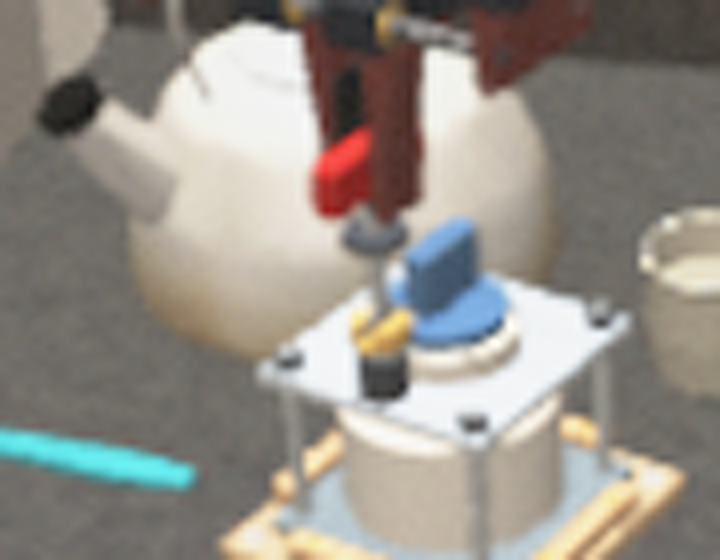

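>>> play_rows(deltas=[[1, 0, 0, -0.001, 0, 0, 0.1], [1, 0, 0, 0, 0, 0, 0.1], [1, 0, 0, 0, 0, 0, 0.1], [1, 0, 0, 0, 0, 0, 0.1], [1, 0, 0, 0, 0, 0, 0.1]])

```text
clock: 10.45
ee_pos: [544.4, 53.5, 144.9]
tcp_rot: [0.592, 3.084, 0.003]
wrist_force: [1.5, 2.5, -3.3]
opening: 12.5
```

>>> play_rows(deltas=[[1, 0, 0, 0, 0, 0, 0.1], [1, 0, 0, 0, 0, 0, 0.1], [1, 0, 0, 0, 0, 0, 0.1], [1, 0, 0, 0, 0, 0, 0.1], [1, 0, 0, 0, 0, 0, 0.1]])

```text
clock: 10.95
ee_pos: [544.4, 54.3, 145.0]
tcp_rot: [-0.19, 3.134, 0.004]
wrist_force: [1.6, 3.9, -4.4]
opening: 12.6
```

```bash
python3 srv.py w11.png; python3 -c "
from h import *
print(sensors.observe()['joint_pos'].round(2))"
```

```text
yaw -173.06923375640054 [544.36205986  54.27620835 144.95572119] [ 1.60356862  3.89217247 -4.36176608] [ 1.3775459 -0.4980113 -0.1638819]
handle y 0.04721974066617829 xmax 30.602388367139742
-4 y -10.4 11.2 gap -10.4 10.5
-2 y -11.1 11.8 gap -9.7 9.8
0 y -11.1 11.8 gap -9.7 9.7
2 y -11.0 11.8 gap -9.6 9.7
4 y -11.0 11.7 gap -8.9 9.1
6 y -10.3 11.0 gap -7.6 8.4
8 y -9.0 9.7 gap -4.3 7.0
10 y -7.7 8.3 gap 1.0 7.7
12 y -5.0 0.4 gap -0.3 0.3
[ 0.48  0.47 -0.88  1.8   0.41  1.06  1.14]
```

View pics/c_w11.png

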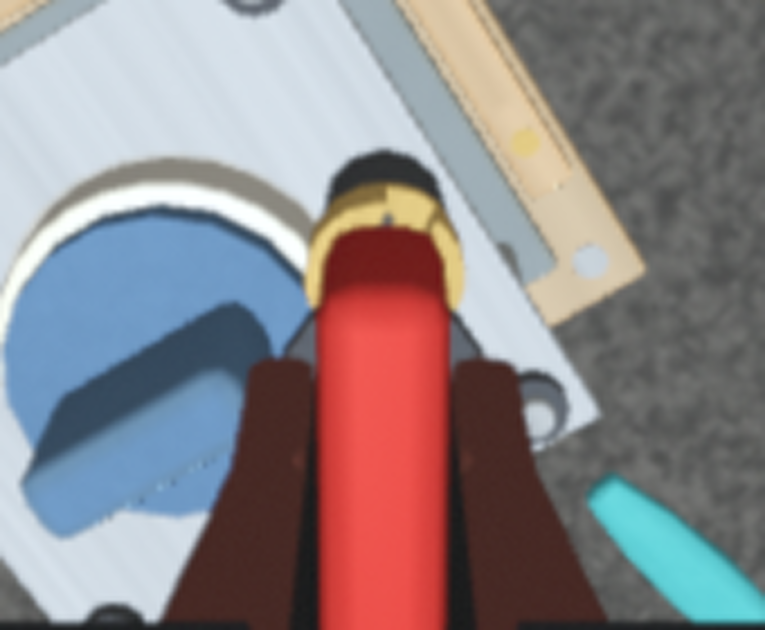

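View pics/s_w11.png

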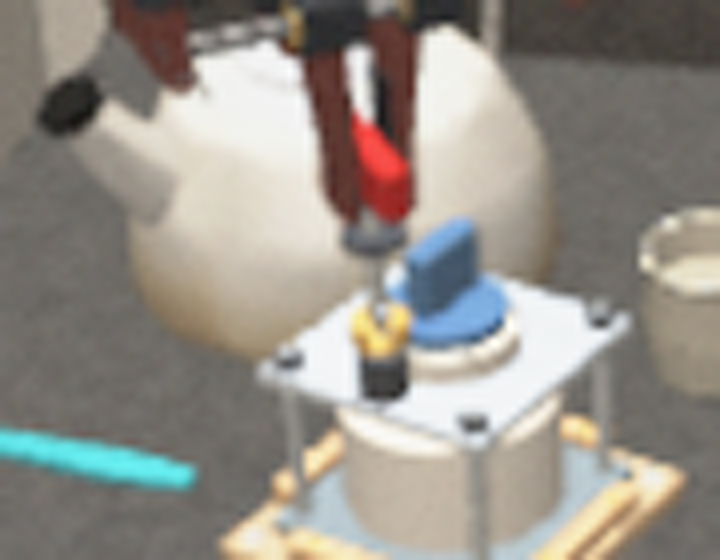

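>>> play_rows(deltas=[[1, 0, 0, 0, 0, 0, 0.1], [1, 0, 0, 0, 0, 0, 0.1], [1, 0, 0, 0, 0, 0, 0.1], [1, 0, 0, 0, 0, 0, 0.1], [1, 0, 0, 0, 0, 0, 0.08]])

```text
clock: 11.55
ee_pos: [543.7, 54.4, 144.9]
tcp_rot: [-0.925, 3.001, 0.004]
wrist_force: [0.9, 5.5, -1.4]
opening: 12.9
```

```bash
python3 srv.py w12.png; python3 -c "
from h import *
print(sensors.observe()['joint_pos'].round(2))"
```

```text
yaw -145.75062908402106 [543.72246221  54.36539896 144.90075988] [ 0.85503848  5.48763655 -1.44116799] [ 1.8288102  -0.10886761 -0.09804422]
handle y -0.5759799865016548 xmax 30.76663082060909
-4 y -10.9 11.4 gap -10.9 10.0
-2 y -11.6 11.3 gap -10.2 9.3
0 y -11.6 11.3 gap -10.1 9.2
2 y -11.5 11.3 gap -10.2 9.2
4 y -11.5 11.2 gap -9.4 8.5
6 y -10.8 10.5 gap -8.1 7.9
8 y -9.5 9.8 gap -6.1 7.1
10 y -7.5 7.9 gap 1.2 7.9
12 y -5.5 -0.2 gap -0.8 -0.2
[ 0.55  0.51 -0.99  1.8   0.48  1.09  1.56]
```

View pics/c_w12.png

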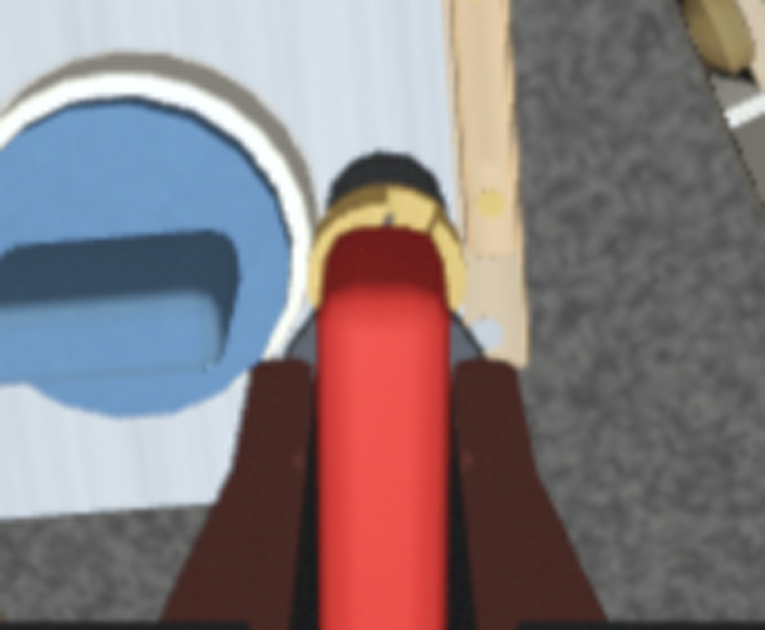

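View pics/s_w12.png

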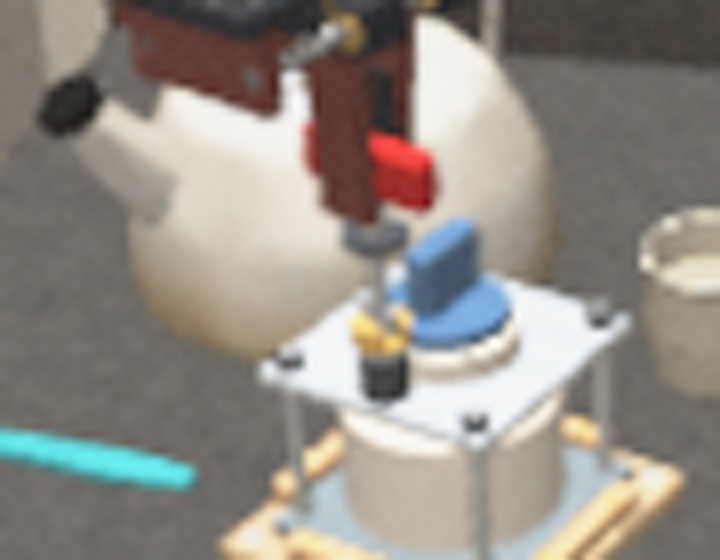

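>>> play_rows(deltas=[[1, 0, 0, 0, 0, 0, 0.1], [1, 0, 0, 0, 0, 0, 0], [1, 0, 0, 0, 0, 0, -0.1], [1, 0, 0, 0, 0, 0, -0.06], [1, 0, 0, 0.003, 0, 0, 0]])

```text
clock: 12.15
ee_pos: [543.2, 53.1, 147.5]
tcp_rot: [0.828, -3.03, -0.001]
wrist_force: [-1.4, 3.0, -3.1]
opening: 12.7
```

>>> play_rows(deltas=[[1, 0, 0, 0.005, 0, 0, 0], [1, 0, 0, 0.01, 0, 0, 0], [1, 0, 0, 0.015, 0, 0, 0], [1, 0, 0, 0.015, 0, 0, 0], [1, 0, 0, 0, 0, 0, 0]])

```text
clock: 12.65
ee_pos: [545.3, 52.7, 195.6]
tcp_rot: [-0.83, 3.026, -0.002]
wrist_force: [-0.4, 0.2, -1.2]
opening: 12.7
```

```bash
python3 srv.py w13.png
```

```text
yaw -149.3041989488052 [545.29678462  52.67716878 195.56490981] [-0.39243897  0.20908919 -1.15113525] [ 0.06615497 -0.13838032  0.01987111]
handle y -0.4037058222642309 xmax 30.734738553821845
-4 y -8.1 13.1 gap -2.4 5.7
-2 y -9.0 13.9 gap -2.4 5.7
0 y -9.0 13.8 gap -1.6 6.5
2 y -8.9 13.8 gap -1.6 6.5
4 y -8.9 13.8 gap -0.8 7.3
6 y -8.1 13.7 gap -0.8 7.3
8 y -7.3 12.1 gap -0.8 7.3
10 y -6.5 11.3 gap 0.0 8.0
12 y -4.0 8.1 gap -0.0 8.1
```

View pics/c_w13.png

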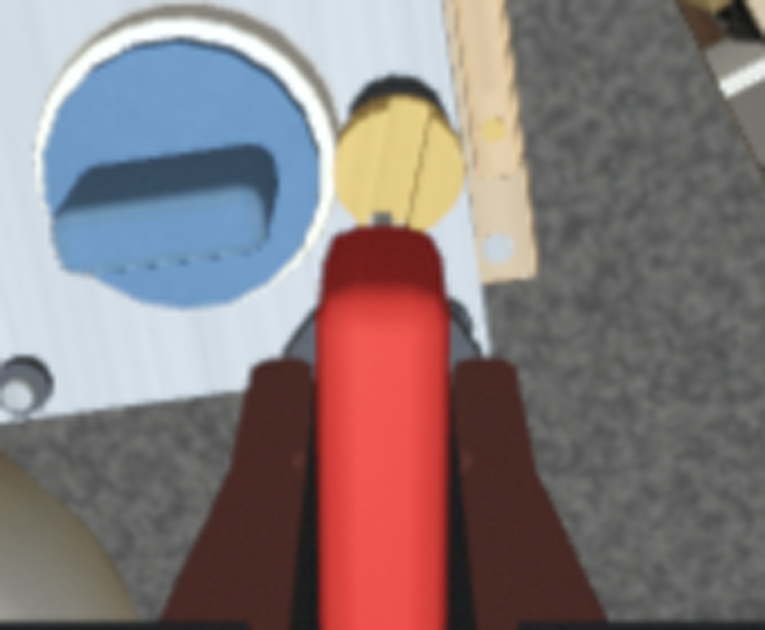

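View pics/s_w13.png

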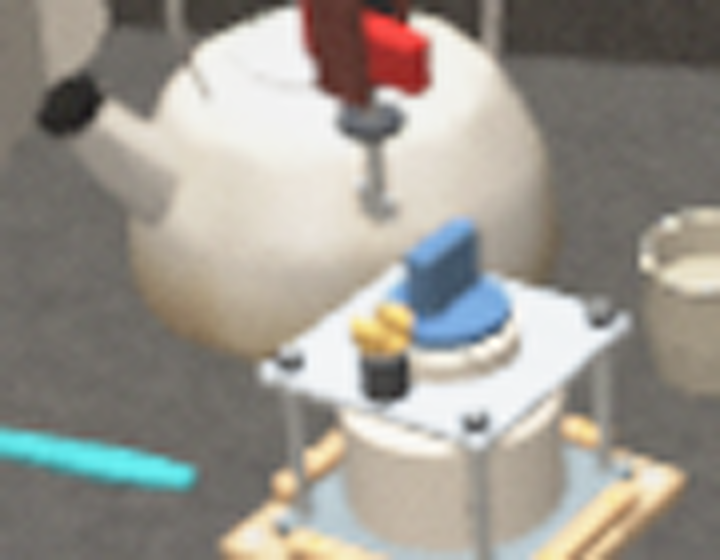

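>>> play_rows(deltas=[[1, -0.002, -0.0276, 0, 0, 0, -0.128], [1, -0.002, -0.0276, 0, 0, 0, -0.128], [1, -0.002, -0.0276, 0, 0, 0, -0.128], [1, -0.002, -0.0276, 0, 0, 0, -0.128], [1, -0.002, -0.0276, 0, 0, 0, -0.128]])

```text
clock: 13.25
ee_pos: [533.1, -86.9, 192.1]
tcp_rot: [-0.171, -3.136, 0.0]
wrist_force: [0.3, -0.3, -0.2]
opening: 13.2
```

>>> play_rows(deltas=[[1, -0.002, -0.0276, -0.02, 0, 0, -0.128], [1, -0.002, -0.0276, -0.03, 0, 0, -0.128], [1, -0.003, -0.0276, -0.03, 0, 0, -0.13], [1, 0, 0, 0, 0, 0, 0], [1, 0, 0, 0, 0, 0, 0]])

```text
clock: 13.75
ee_pos: [525.9, -168.4, 111.6]
tcp_rot: [-0.761, -3.046, -0.001]
wrist_force: [0.0, 1.0, -0.8]
opening: 13.2
```

```bash
cat > srv2.py <<'E'
from h import *
import sys
st,p,W=snapw(sys.argv[1]); print("yaw",yaw(st),st["ee_pos"],st["wrist_force"])
T=np.array(p["tool_from_camera"]); d=p["depth"].astype(float); v,u=np.mgrid[:384,:512]
P=np.stack([(u-p["cx"])/p["fx"]*d,(v-p["cy"])/p["fy"]*d,d],-1)@T[:3,:3].T+T[:3,3]; P[d<=0]=np.nan
H,S,V=hsv(p)
x,y,z=W[...,0],W[...,1],W[...,2]
m=(abs(x-526)<70)&(abs(y+166)<70)&(z>46)&(z<53)
Q=P[m][:,:2]; q=Q.astype(np.float32); print("block tool frame",cv2.minAreaRect(q))
for a in range(-35,55,10):
    s=np.sort(Q[abs(Q[:,0]-a)<4,1]); 
    if len(s)>4:
        g=np.diff(s); i=g.argmax(); print(a,"y",s[0].round(1),s[-1].round(1),"gap",s[i].round(1),s[i+1].round(1))
red=((H<6)|(H>174))&(S>160)&(abs(u-255)<40)&(v>180)&(P[...,2]<-57)&(P[...,2]>-64)
q=P[red]; print("handle y",np.percentile(q[:,1],[1,99]),"xmax",q[:,0].max())
cv2.imwrite("pics/c_"+sys.argv[1],cv2.resize(p["color"][130:290,170:340][...,::-1],None,fx=4.5,fy=4.5,interpolation=cv2.INTER_CUBIC))
E
python3 srv2.py w14.png
```

```text
yaw 151.9408546799569 [ 525.89164418 -168.41100982  111.58011643] [ 0.03149086  1.04027981 -0.82658474]
block tool frame ((0.023036956787109375, 1.6170520782470703), (85.48551177978516, 66.21432495117188), 0.09523243457078934)
-35 y -31.1 34.2 gap -18.6 20.0
-25 y -31.5 34.5 gap -11.9 13.3
-15 y -31.3 34.4 gap -10.2 11.5
-5 y -30.9 34.7 gap -4.5 7.5
5 y -31.5 34.4 gap -4.5 8.1
15 y -31.1 34.6 gap -0.5 0.2
25 y -31.4 34.3 gap -0.5 0.2
35 y -31.2 34.6 gap -0.5 0.2
45 y -30.8 34.3 gap -20.2 -19.4
handle y [-5.46244588  7.04305184] xmax 31.13163809334837
```

View pics/c_w14.png

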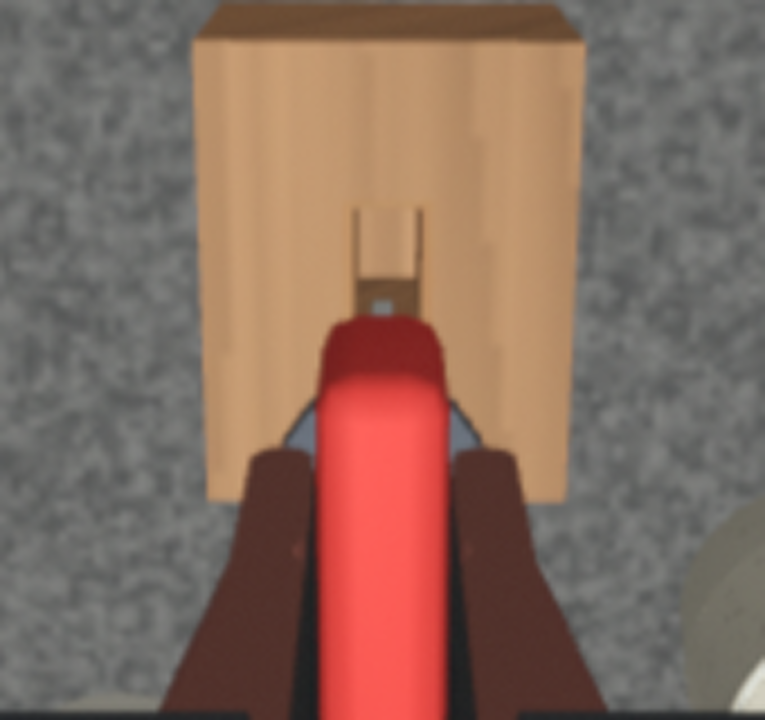

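>>> play_rows(deltas=[[1, 0.0007, 0, -0.015, 0, 0, 0], [1, 0, 0, -0.015, 0, 0, 0], [1, 0, 0, -0.01, 0, 0, 0], [1, 0, 0, -0.01, 0, 0, 0], [1, 0, 0, -0.01, 0, 0, 0]])

```text
clock: 14.3
ee_pos: [527.4, -168.1, 51.7]
tcp_rot: [-0.761, -3.048, -0.0]
wrist_force: [0.0, 0.9, -1.4]
opening: 12.7
```

>>> play_rows(deltas=[[1, 0, 0, -0.008, 0, 0, 0], [1, 0, 0, -0.006, 0, 0, 0], [1, 0, 0, -0.002, 0, 0, 0], [1, 0, 0, 0, 0, 0, 0]])

```text
clock: 14.7
ee_pos: [527.5, -168.3, 36.5]
tcp_rot: [-0.762, -3.048, -0.0]
wrist_force: [-0.0, 0.9, -1.0]
opening: 12.7
```

>>> play_rows(deltas=[[1, 0, 0, -0.002, 0, 0, 0], [0.5, 0, 0, 0, 0, 0, 0], [0.5, 0, 0, 0, 0, 0, 0], [0.5, 0, 0, 0, 0, 0, 0], [0.5, 0, 0, 0, 0, 0, 0]])

```text
clock: 15.2
ee_pos: [527.6, -168.3, 34.9]
tcp_rot: [0.762, 3.048, -0.0]
wrist_force: [-0.3, 0.6, 0.2]
opening: 41.1
```

>>> play_rows(deltas=[[0.5, 0, 0, 0.02, 0, 0, 0], [0.5, 0, 0, 0.03, 0, 0, 0], [0.5, 0, 0, 0.04, 0, 0, 0], [0.5, 0, 0, 0.04, 0, 0, 0], [0.5, 0, 0, 0.03, 0, 0, 0]])

```text
clock: 15.7
ee_pos: [528.0, -168.2, 197.3]
tcp_rot: [0.761, 3.046, -0.0]
wrist_force: [0.8, -0.4, 0.7]
opening: 44.0
```

Run:
```python
from h import *
st,p,W=snapw("w15.png"); print(yaw(st),st["ee_pos"],st["opening"])
H,S,V=hsv(p); x,y,z=W[...,0],W[...,1],W[...,2]
kb=(abs(x-526)<70)&(abs(y+166)<70)
rep(W,"red",kb&((H<6)|(H>174))&(S>150)&(z>91)&(z<110)); rep(W,"block",kb&(z>46)&(z<53))
```

```text
151.95433798254763 [ 528.01993593 -168.16082593  197.26851878] 44.04296010167784
red 855 [ 526.3 -166.5   94.2] [91.4 94.4 96.1] rect [ 527.1 -167. ] [12.2 59.1] 62.3
block 4144 [ 522.9 -165.1   49. ] [47.4 49.  50.6] rect [ 526.5 -167. ] [66.2 85.4] 61.8
```

View pics/w15.png

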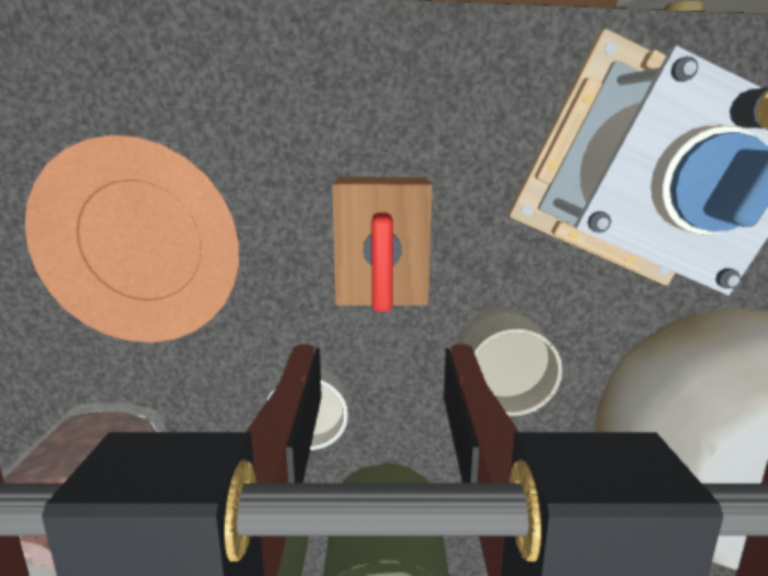

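>>> play_rows(deltas=[[0.5, 0.0083, 0.0382, 0.002, 0, 0, -0.081], [0.5, 0.0083, 0.0382, 0, 0, 0, -0.081], [0.5, 0.0083, 0.0382, 0, 0, 0, -0.081], [0.5, 0.0083, 0.0382, 0, 0, 0, -0.081], [0.5, 0.0083, 0.0382, 0, 0, 0, -0.081]])

```text
clock: 16.25
ee_pos: [569.1, 24.1, 196.6]
tcp_rot: [1.364, 2.83, -0.0]
wrist_force: [1.5, 0.4, -0.1]
opening: 43.6
```

>>> play_rows(deltas=[[0.5, 0, 0, 0, 0, 0, 0], [0.5, 0, 0, 0, 0, 0, 0]])

```text
clock: 16.45
ee_pos: [568.8, 23.8, 196.5]
tcp_rot: [-1.354, -2.835, 0.0]
wrist_force: [0.3, -1.0, -0.5]
opening: 44.0
```

```bash
cat > srv3.py <<'E'
from h import *
import sys
st,p,W=snapw(sys.argv[1]); print("yaw",yaw(st),st["ee_pos"],st["wrist_force"],st["wrist_torque"],st["opening"],"J",st["joint_pos"].round(2))
T=np.array(p["tool_from_camera"]); d=p["depth"].astype(float); v,u=np.mgrid[:384,:512]
P=np.stack([(u-p["cx"])/p["fx"]*d,(v-p["cy"])/p["fy"]*d,d],-1)@T[:3,:3].T+T[:3,3]; P[d<=0]=np.nan
H,S,V=hsv(p)
x,y,z=W[...,0],W[...,1],W[...,2]
bl=(H>95)&(H<125)&(S>90)&(abs(P[...,0])<50)&(abs(P[...,1])<50)
zt=np.nanmax(np.where(bl&np.isfinite(z),z,-1)); print("bar top",np.percentile(z[bl],99))
b=bl&(z>np.percentile(z[bl],99)-5)
for n,A in(("tool",P),("world",W)):
    q=A[b][:,:2]; r=cv2.minAreaRect(q.astype(np.float32)); mu=q.mean(0); e,vv=np.linalg.eigh(np.cov((q-mu).T)); print(n,np.round(mu,1),np.round(r[0],1),np.round(r[1],1),round(r[2],1),"pca",np.degrees(np.arctan2(vv[1,1],vv[0,1])).round(1))
    
cv2.imwrite("pics/c_"+sys.argv[1],cv2.resize(p["color"][130:290,150:360][...,::-1],None,fx=3.6,fy=3.6,interpolation=cv2.INTER_CUBIC))
s=optics.read_camera("scene"); u,v=map(int,proj(s,[560,35,120])); cv2.imwrite("pics/s_"+sys.argv[1],cv2.resize(s["color"][v-40:v+45,u-50:u+50][...,::-1],None,fx=7,fy=7,interpolation=cv2.INTER_CUBIC))
E
python3 srv3.py w16.png
```

```text
yaw 128.92789341297635 [568.8413725   23.79060111 196.47639512] [ 0.34195682 -0.96973274 -0.4945593 ] [-0.00402775 -0.1275493  -0.02688767] 43.98895873756722 J [ 0.41  0.4  -0.7   1.69  0.28  1.15  0.31]
bar top 142.8733923721648
tool [-0.4 -0.6] [-1.3 -0.9] [12.4 34.8] 89.6 pca 179.3
world [568.7  23.1] [568.9  22.2] [12.4 34.8] 39.3 pca 129.6
```

View pics/w16.png

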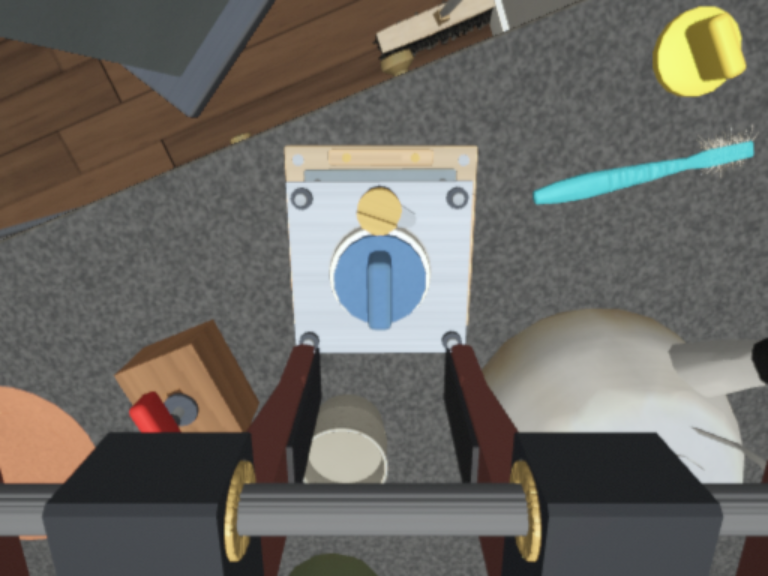

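>>> play_rows(deltas=[[0.5, -0.0006, -0.002, -0.015, 0, 0, 0], [0.5, 0, 0, -0.015, 0, 0, 0], [0.5, 0, 0, -0.012, 0, 0, 0], [0.5, 0, 0, -0.007, 0, 0, 0], [0.7, 0, 0, 0, 0, 0, 0]])

```text
clock: 17.05
ee_pos: [567.5, 20.4, 146.1]
tcp_rot: [-1.358, -2.83, 0.001]
wrist_force: [-0.2, 0.2, -0.1]
opening: 38.7
```

>>> play_rows(deltas=[[1, 0, 0, 0, 0, 0, 0], [1, 0, 0, 0, 0, 0, 0], [1, 0, 0, 0, 0, 0, 0], [1, 0, 0, 0, 0, 0, 0]])

```text
clock: 17.45
ee_pos: [568.7, 20.7, 148.1]
tcp_rot: [1.359, 2.832, 0.0]
wrist_force: [-0.0, 0.3, 0.5]
opening: 7.7
```

```bash
python3 srv3.py w17.png
```

```text
yaw 128.7377712093105 [568.6516661   20.73776076 148.08069563] [-0.03829574  0.32596912  0.48988052] [ 0.06225648 -0.13929968 -0.047914  ] 7.70045896017059 J [ 0.39  0.45 -0.68  1.75  0.32  1.06  0.27]
bar top 143.0124283132413
tool [2.7 1.4] [0.9 1.4] [12.8 36. ] 89.3 pca -179.5
world [568.1  23.8] [569.2  22.4] [12.8 36. ] 39.4 pca 128.2
```

View pics/c_w17.png

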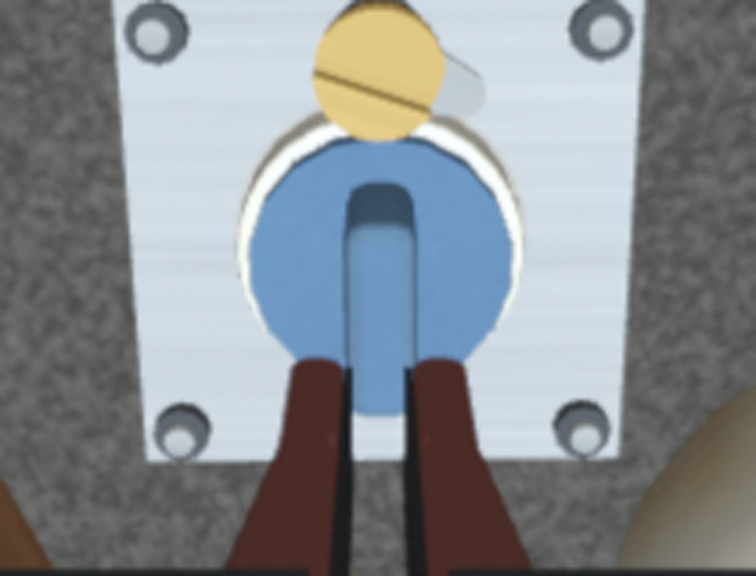

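View pics/s_w17.png

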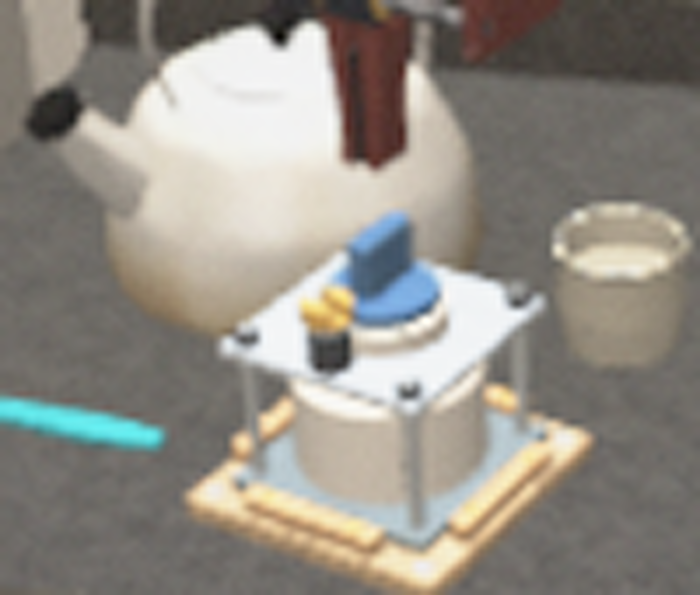

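>>> play_rows(deltas=[[0.5, 0, 0, 0, 0, 0, 0], [0.5, 0, 0, 0, 0, 0, 0], [0.5, 0, 0, 0, 0, 0, 0], [0.5, 0, 0, -0.01, 0, 0, 0], [0.5, 0, 0, -0.015, 0, 0, 0]])

```text
clock: 18.05
ee_pos: [568.9, 20.7, 122.3]
tcp_rot: [1.359, 2.831, 0.001]
wrist_force: [0.1, -0.3, -0.6]
opening: 37.7
```

>>> play_rows(deltas=[[0.5, 0, 0, -0.015, 0, 0, 0], [0.5, 0, 0, -0.01, 0, 0, 0], [0.5, 0, 0, -0.008, 0, 0, 0], [0.5, 0, 0, 0, 0, 0, 0]])

```text
clock: 18.45
ee_pos: [567.5, 20.6, 88.1]
tcp_rot: [-1.358, -2.831, 0.001]
wrist_force: [-0.3, 0.2, -0.2]
opening: 44.0
```

```bash
python3 srv3.py w18.png
```

```text
yaw 128.7434724281834 [567.52746751  20.6349363   88.12033053] [-0.29666737  0.17463303 -0.1751912 ] [-0.04964061 -0.13203404 -0.00449599] 44.001877706127324 J [ 0.37  0.51 -0.65  1.81  0.38  0.95  0.23]
bar top 142.67424836943167
tool [1.9 2.4] [-0.   2.4] [36.9 12.6] 0.5 pca 179.4
world [568.3  23.6] [569.5  22.1] [12.6 36.9] 38.2 pca 129.3
```

View pics/c_w18.png

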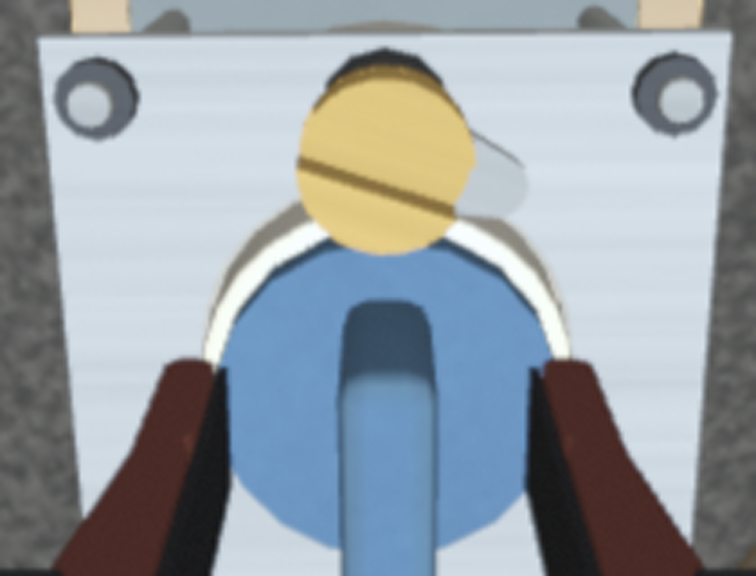

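View pics/s_w18.png

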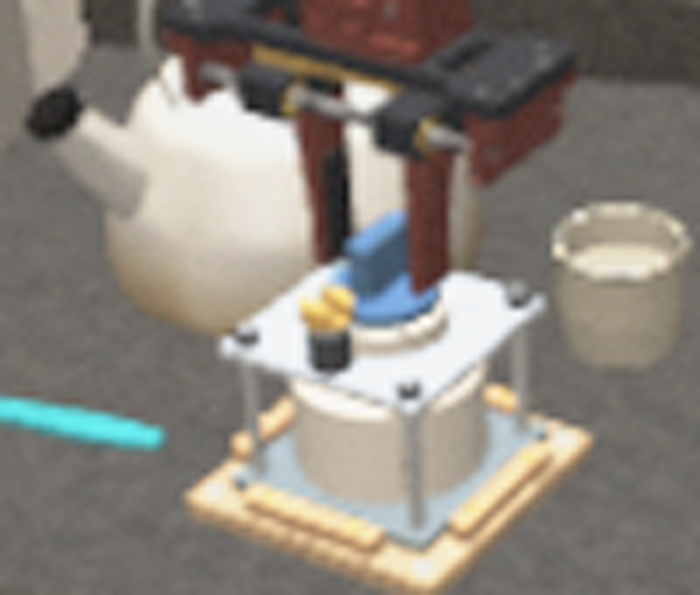

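>>> play_rows(deltas=[[0.6, 0.0005, 0.0004, -0.003, 0, 0, 0], [0.7, 0, 0, 0, 0, 0, 0], [1, 0, 0, 0, 0, 0, 0], [1, 0, 0, 0, 0, 0, 0], [1, 0, 0, 0, 0, 0, 0]])

```text
clock: 19.05
ee_pos: [569.1, 21.1, 86.9]
tcp_rot: [1.358, 2.832, 0.0]
wrist_force: [-0.5, 0.5, 0.6]
opening: 12.6
```

>>> play_rows(deltas=[[1, 0, 0, 0, 0, 0, 0], [1, 0, 0, 0, 0, 0, 0]])

```text
clock: 19.25
ee_pos: [569.1, 21.1, 86.9]
tcp_rot: [1.358, 2.832, 0.0]
wrist_force: [0.1, 0.1, 2.2]
opening: 12.7
```

```bash
python3 srv3.py w19.png
```

```text
yaw 128.7510005933427 [569.09962681  21.12716497  86.88205598] [0.08990032 0.05585397 2.22238445] [-0.02437516 -0.13831993  0.19554551] 12.72034614714639 J [ 0.36  0.51 -0.65  1.81  0.38  0.94  0.22]
bar top 142.82895699757097
tool [2.1 1. ] [0.6 1.3] [22.9 36.3] 65.8 pca 179.4
world [568.6  23.4] [569.7  22.5] [22.9 36.3] 63.0 pca 129.4
```

View pics/c_w19.png

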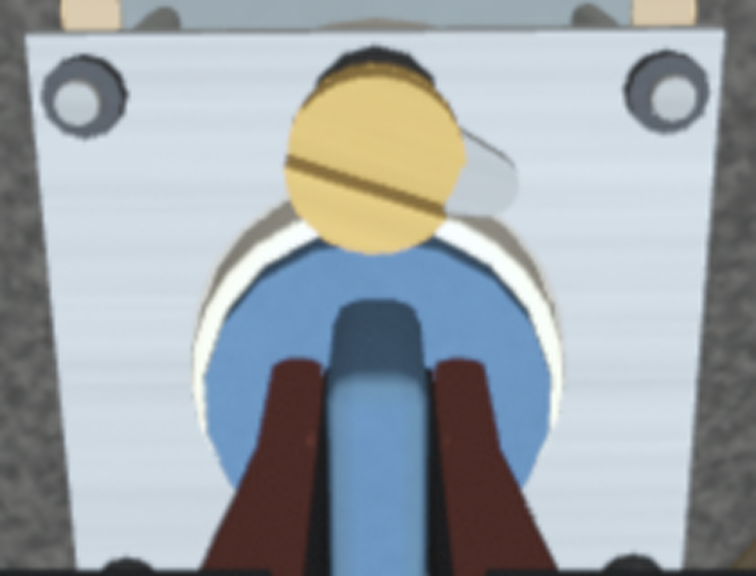

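>>> play_rows(deltas=[[1, 0, 0, 0, 0, 0, 0.1], [1, 0, 0, 0, 0, 0, 0.1], [1, 0, 0, 0, 0, 0, 0.1], [1, 0, 0, 0, 0, 0, 0.1], [1, 0, 0, 0, 0, 0, 0]])

```text
clock: 19.85
ee_pos: [569.1, 21.2, 86.9]
tcp_rot: [0.768, 3.046, 0.001]
wrist_force: [0.6, 0.5, 3.3]
opening: 12.6
```

```bash
python3 srv3.py w20.png
```

```text
yaw 151.69287577871563 [569.12169257  21.19916484  86.88895431] [0.62037856 0.48228613 3.28460187] [ 0.076788   -0.13052446  0.10464002] 12.554533196194944 J [ 0.43  0.54 -0.75  1.81  0.44  0.97  0.57]
bar top 142.74419574840803
tool [1.9 0.7] [0.5 0.7] [22.9 35.7] 66.2 pca 179.5
world [567.8  22.6] [569.  22.] [22.9 35.7] 85.5 pca 152.2
```

View pics/w20.png

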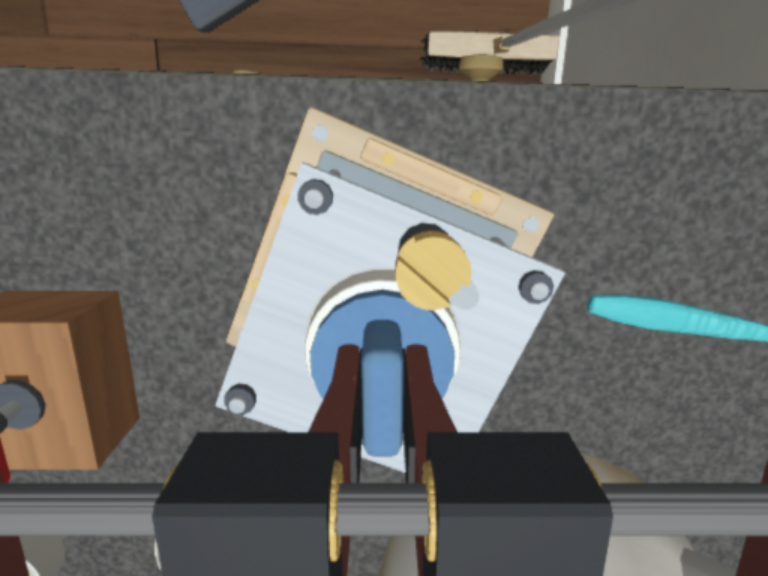

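>>> play_rows(deltas=[[1, 0, 0, 0, 0, 0, -0.1], [1, 0, 0, 0.0005, 0, 0, -0.1], [1, 0, 0, 0.0005, 0, 0, -0.1], [1, 0, 0, 0.0005, 0, 0, -0.1], [1, 0, 0, 0.0005, 0, 0, -0.1]])

```text
clock: 20.45
ee_pos: [568.5, 20.9, 87.8]
tcp_rot: [-1.507, -2.756, 0.001]
wrist_force: [3.0, 0.1, -6.7]
opening: 12.9
```

>>> play_rows(deltas=[[1, 0, 0, 0.0005, 0, 0, -0.1], [1, 0, 0, 0.0005, 0, 0, -0.1], [1, 0, 0, 0.0005, 0, 0, -0.1], [1, 0, 0, 0, 0, 0, 0.1], [1, 0, 0, 0.0005, 0, 0, 0.1]])

```text
clock: 20.95
ee_pos: [568.1, 21.1, 89.6]
tcp_rot: [-1.634, -2.682, 0.001]
wrist_force: [1.6, 0.8, -7.5]
opening: 12.9
```

```bash
cat > chk.py <<'E'
from h import *
import sys
st=sensors.observe(); print("yaw",yaw(st),st["ee_pos"],st["wrist_force"],st["wrist_torque"],st["opening"])
for n in ("top","scene"):
    s=optics.read_camera(n)
    W=world(s); H,S,V=hsv(s); x,y,z=W[...,0],W[...,1],W[...,2]
    near=(abs(x-568)<65)&(abs(y-24)<65)
    bl=near&(H>95)&(H<125)&(S>100)&(z>85)
    print(n,"flange z",np.percentile(z[bl],[5,25,50]).round(1), "plate z",np.median(z[near&(z>80)&(z<104)&(S<60)]).round(1),(near&(z>80)&(z<104)&(S<60)).sum())
u,v=map(int,proj(s,[560,35,120])); cv2.imwrite("pics/s_"+sys.argv[1],cv2.resize(s["color"][v-40:v+45,u-50:u+50][...,::-1],None,fx=7,fy=7,interpolation=cv2.INTER_CUBIC))
E
python3 chk.py 21.png
```

```text
yaw 117.29779460858586 [568.07108722  21.1037536   89.56294103] [ 1.58084434  0.75397505 -7.49017052] [ 0.23681495 -0.52593032 -0.4403976 ] 12.929917860000456Traceback (most recent call last):
  File "chk.py", line 9, in <module>
    print(n,"flange z",np.percentile(z[bl],[5,25,50]).round(1), "plate z",np.median(z[near&(z>80)&(z<104)&(S<60)]).round(1),(near&(z>80)&(z<104)&(S<60)).sum())
                       ~~~~~~~~~~~~~^^^^^^^^^^^^^^^^^
    return _quantile_unchecked(
        a, q, axis, out, overwrite_input, method, keepdims, weights)
    return _ureduce(a,
                    func=_quantile_ureduce_func,
    ...<5 lines>...
                    overwrite_input=overwrite_input,
                    method=method)
    r = func(a, **kwargs)
    result = _quantile(arr,
                       quantiles=q,
    ...<2 lines>...
                       out=out,
                       weights=wgt)
    slices_having_nans = np.isnan(arr[-1, ...])
                                  ~~~^^^^^^^^^
IndexError: index -1 is out of bounds for axis 0 with size 0
```

>>> play_rows(deltas=[[1, 0, 0, 0.0006, 0, 0, 0.1], [1, 0, 0, 0.0006, 0, 0, 0.1], [1, 0, 0, 0.0006, 0, 0, 0.1], [1, 0, 0, 0.0006, 0, 0, 0.1], [1, 0, 0, 0.0006, 0, 0, 0.1]])

```text
clock: 21.5
ee_pos: [568.1, 21.3, 92.4]
tcp_rot: [-0.921, -3.001, -0.001]
wrist_force: [3.3, 1.6, -10.0]
opening: 12.9
```

>>> play_rows(deltas=[[1, 0, 0, 0.0006, 0, 0, 0.1], [1, 0, 0, 0, 0, 0, -0.1], [1, 0, 0, 0.0006, 0, 0, -0.1], [1, 0, 0, 0.0006, 0, 0, -0.1], [1, 0, 0, 0.0006, 0, 0, -0.1]])

```text
clock: 22.0
ee_pos: [568.0, 21.0, 94.7]
tcp_rot: [-1.368, -2.826, 0.001]
wrist_force: [2.6, 0.9, -9.2]
opening: 12.9
```

```bash
sed -i 's/("top","scene")/("scene",)/; s/print(n,"flange.*$/pl=near\&(z>80)\&(z<104)\&(S<60); print("blue",bl.sum(),"plate",np.median(z[pl]).round(1),pl.sum())/' chk.py
cat >> chk.py <<'E'
st,p,W=snapw("w"+sys.argv[1]); H,S,V=hsv(p); x,y,z=W[...,0],W[...,1],W[...,2]
near=(abs(x-568)<70)&(abs(y-24)<70)
pl=near&(z>84)&(z<106)&(S<50)&(V>150); bl=near&(H>95)&(H<125)&(S>90)&(z>105)
print("wrist plate z",np.median(z[pl]).round(1),pl.sum(),"blue pct",np.percentile(z[bl],[5,15,30,95]).round(1),"n",bl.sum())
r=cv2.minAreaRect(W[pl][:,:2].astype(np.float32)); print("plate rect",r)
E
python3 chk.py 21.png
```

```text
yaw 128.32197434023664 [567.97957574  20.95433612  94.68932867] [ 2.6375515   0.93348288 -9.18279192] [ 0.19079014 -0.70271335  0.42190105] 12.866583788217236
blue 62 plate 92.7 401
wrist plate z 91.0 15001 blue pct [118.4 119.3 120.  150.2] n 5269
plate rect ((567.135009765625, 24.124603271484375), (108.53948974609375, 102.06932067871094), 37.30799102783203)
```

View pics/s_21.png

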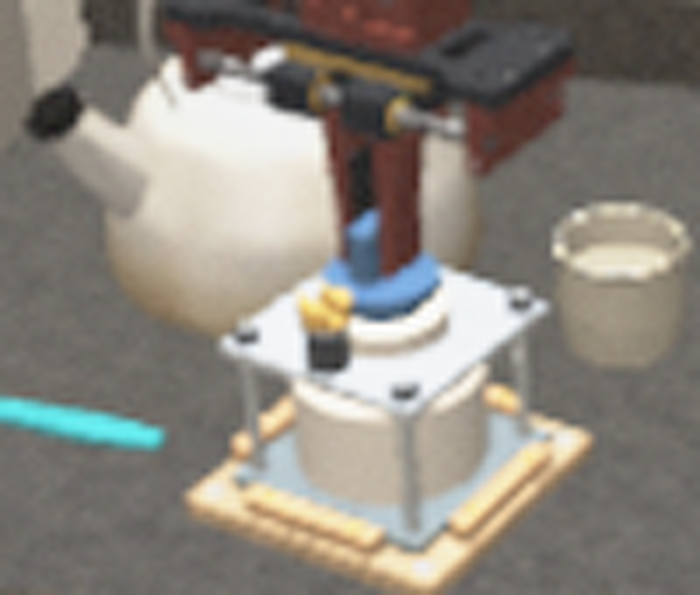

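>>> play_rows(deltas=[[1, 0, 0, 0.0006, 0, 0, -0.1], [1, 0, 0, 0.0006, 0, 0, -0.1], [1, 0, 0, 0.0006, 0, 0, -0.1], [1, 0, 0, 0.0006, 0, 0, -0.1], [1, 0, 0, 0, 0, 0, 0.1]])

```text
clock: 22.6
ee_pos: [567.9, 20.9, 97.6]
tcp_rot: [-1.771, -2.593, 0.002]
wrist_force: [0.0, 1.1, -3.8]
opening: 13.0
```

>>> play_rows(deltas=[[1, 0, 0, 0.0006, 0, 0, 0.1], [1, 0, 0, 0.0006, 0, 0, 0.1], [1, 0, 0, 0.0006, 0, 0, 0.1], [1, 0, 0, 0.0006, 0, 0, 0.1], [1, 0, 0, 0.0006, 0, 0, 0.1]])

```text
clock: 23.1
ee_pos: [568.0, 21.1, 100.6]
tcp_rot: [-1.063, -2.954, 0.0]
wrist_force: [1.3, 0.8, -9.1]
opening: 13.0
```

>>> play_rows(deltas=[[1, 0, 0, 0.0006, 0, 0, 0.1], [1, 0, 0, 0.0006, 0, 0, 0.1], [1, 0, 0, 0, 0, 0, -0.1], [1, 0, 0, 0.0006, 0, 0, -0.1], [1, 0, 0, 0.0006, 0, 0, -0.1]])

```text
clock: 23.6
ee_pos: [568.0, 21.1, 103.1]
tcp_rot: [-1.22, -2.893, 0.001]
wrist_force: [0.4, 0.4, -7.7]
opening: 13.0
```

```bash
python3 chk.py 22.png
```

```text
yaw 134.28552834400398 [568.03831478  21.05760255 103.12205644] [ 0.40543788  0.41521868 -7.71191338] [ 0.22264094 -0.25410542  0.15439109] 13.035377223066787
blue 75 plate 92.8 405
wrist plate z 91.1 14363 blue pct [126.9 127.8 128.6 158.6] n 5325
plate rect ((569.2589721679688, 21.236557006835938), (108.43740844726562, 109.12380981445312), 40.66803741455078)
```

>>> play_rows(deltas=[[1, 0, 0, 0.0006, 0, 0, -0.1], [1, 0, 0, 0.0006, 0, 0, -0.1], [1, 0, 0, 0.0006, 0, 0, -0.1], [1, 0, 0, 0.0006, 0, 0, -0.1], [1, 0, 0, 0.0006, 0, 0, 0.1]])

```text
clock: 24.2
ee_pos: [569.3, 21.0, 107.4]
tcp_rot: [1.634, 2.682, -0.0]
wrist_force: [-0.8, -0.1, -0.1]
opening: 12.7
```

>>> play_rows(deltas=[[1, 0, 0, 0.0008, 0, 0, 0.1], [1, 0, 0, 0.0008, 0, 0, 0.1], [1, 0, 0, 0.001, 0, 0, 0.05], [1, 0, 0, 0.002, 0, 0, 0], [1, 0, 0, 0.002, 0, 0, 0]])

```text
clock: 24.7
ee_pos: [569.0, 20.9, 113.8]
tcp_rot: [1.288, 2.865, 0.0]
wrist_force: [0.3, -0.0, -0.1]
opening: 12.2
```

```bash
python3 chk.py 23.png
```

```text
yaw 131.59168675757752 [569.0393225   20.90676649 113.76124018] [ 0.25296655 -0.0214836  -0.06467564] [-0.01931396 -0.13267305  0.00282393] 12.221403067747556
blue 74 plate 92.8 438
wrist plate z 91.1 13589 blue pct [137.6 138.6 139.4 169.4] n 5332
plate rect ((569.1819458007812, 21.384353637695312), (108.31837463378906, 108.82506561279297), 40.605464935302734)
```

View pics/s_23.png

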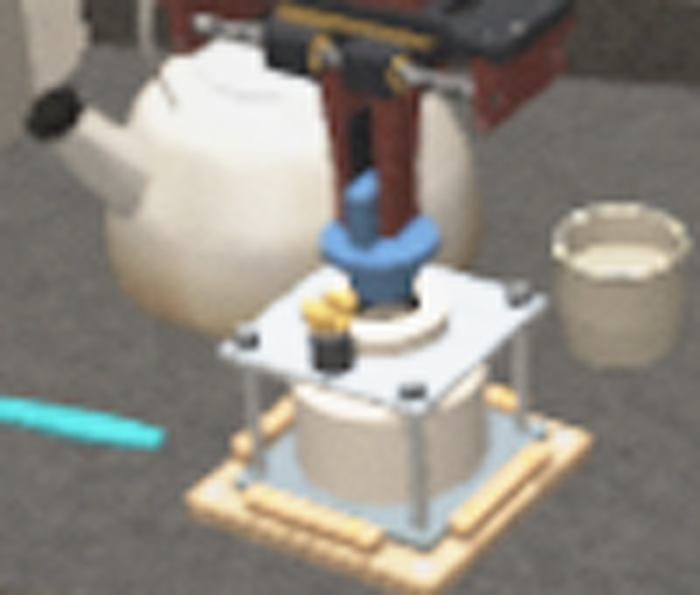

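>>> play_rows(deltas=[[1, 0, 0, 0.01, 0, 0, 0], [1, 0, 0, 0.02, 0, 0, 0], [1, 0, 0, 0.02, 0, 0, 0], [1, -0.004, -0.012, 0.01, 0, 0, 0], [1, -0.008, -0.024, 0, 0, 0, 0]])

```text
clock: 25.3
ee_pos: [558.2, -12.7, 176.1]
tcp_rot: [1.281, 2.865, 0.004]
wrist_force: [0.1, -0.1, -0.6]
opening: 12.8
```

>>> play_rows(deltas=[[1, -0.0124, -0.0357, 0, 0, 0, 0], [1, -0.0124, -0.0357, 0, 0, 0, 0], [1, -0.0124, -0.0357, 0, 0, 0, 0], [1, -0.0124, -0.0357, 0, 0, 0, 0], [1, -0.0124, -0.0357, 0, 0, 0, 0]])

```text
clock: 25.8
ee_pos: [494.4, -194.7, 174.4]
tcp_rot: [1.287, 2.865, -0.0]
wrist_force: [0.2, -0.5, 0.1]
opening: 12.8
```

>>> play_rows(deltas=[[1, -0.0124, -0.0357, 0, 0, 0, 0], [1, -0.0124, -0.0357, 0, 0, 0, 0], [1, -0.0124, -0.0357, 0, 0, 0, 0], [1, -0.008, -0.024, -0.01, 0, 0, 0], [1, -0.004, -0.011, -0.01, 0, 0, 0]])

```text
clock: 26.3
ee_pos: [444.6, -338.5, 153.8]
tcp_rot: [1.293, 2.862, -0.002]
wrist_force: [-0.2, -0.7, -1.3]
opening: 13.0
```

```bash
cat > sau.py <<'E'
from h import *
import sys
st,p,W=snapw(sys.argv[1]); print("yaw",yaw(st),st["ee_pos"],st["wrist_force"],st["opening"])
H,S,V=hsv(p); x,y,z=W[...,0],W[...,1],W[...,2]
sa=(abs(x-445)<110)&(abs(y+336)<110)&(H<15)&(S>90)&(z<25)
q=W[sa]; print(len(q)); 
r=q[q[:,2]>14.5]; 
# algebraic circle fit
A=np.c_[2*r[:,:2],np.ones(len(r))]; s=np.linalg.lstsq(A,(r[:,:2]**2).sum(1),rcond=None)[0]; print("rim",s[:2],np.sqrt(s[2]+s[0]**2+s[1]**2),len(r))
bl=(H>95)&(H<125)&(S>90)&(abs(x-445)<60)&(abs(y+336)<60)
b=W[bl]; print("blue z",np.percentile(b[:,2],[2,20,50,99]).round(1), "top rect",cv2.minAreaRect(b[b[:,2]>np.percentile(b[:,2],99)-6][:,:2].astype(np.float32)))
s=optics.read_camera("scene"); u,v=map(int,proj(s,[445,-336,60])); cv2.imwrite("pics/s_"+sys.argv[1],cv2.resize(s["color"][max(v-60,0):v+50,max(u-60,0):u+70][...,::-1],None,fx=5.5,fy=5.5,interpolation=cv2.INTER_CUBIC))
E
python3 sau.py w24.png
```

```text
yaw 131.38268386341565 [ 444.64593295 -338.51419367  153.77624073] [-0.2036632  -0.72000502 -1.29056495] 13.019035558114906
16221
rim [ 443.88603143 -335.36750689] 75.32049100372801 2912
blue z [175.9 178.4 180.  209.7] top rect ((444.9788818359375, -337.1669006347656), (22.866924285888672, 35.883583068847656), 65.1369857788086)
```

View pics/w24.png

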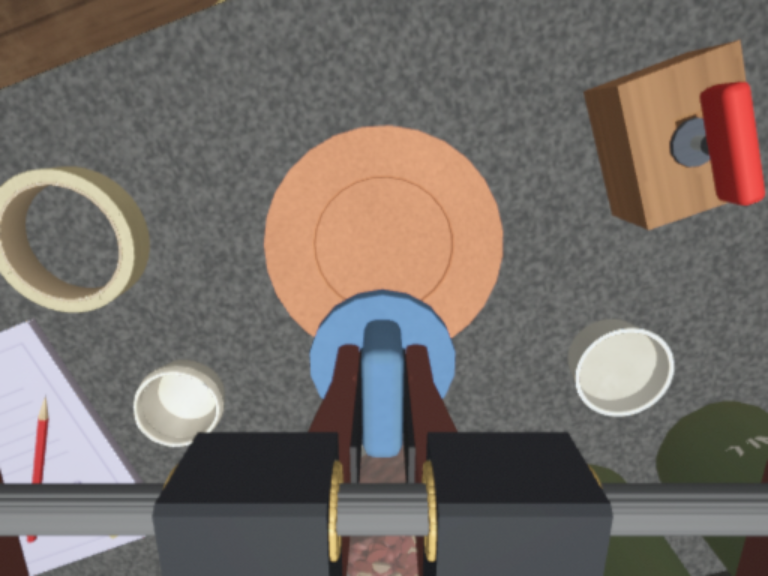

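View pics/s_w24.png

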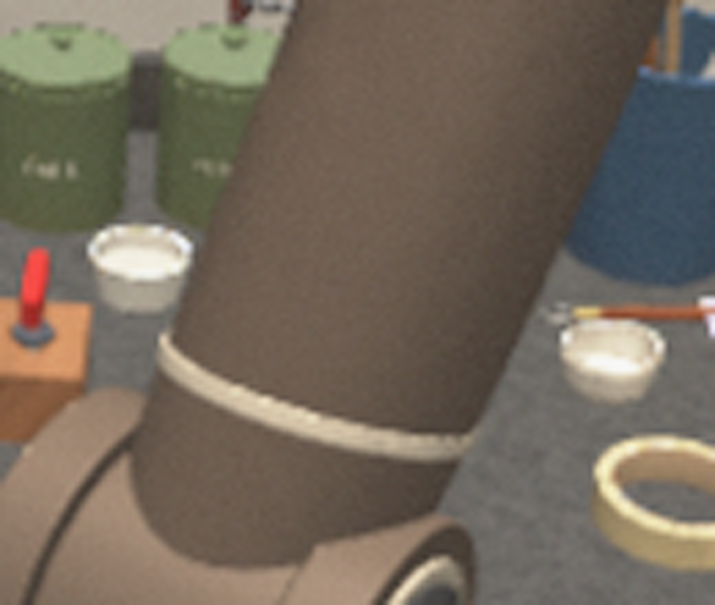

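>>> play_rows(deltas=[[1, -0.0005, 0.001, -0.03, 0, 0, 0], [1, 0, 0, -0.03, 0, 0, 0], [1, 0, 0, -0.03, 0, 0, 0], [1, 0, 0, -0.025, 0, 0, 0], [1, 0, 0, -0.01, 0, 0, 0]])

```text
clock: 26.9
ee_pos: [445.3, -331.6, 26.8]
tcp_rot: [-1.283, -2.865, -0.003]
wrist_force: [-0.7, 0.6, -0.8]
opening: 12.7
```

>>> play_rows(deltas=[[1, 0, 0, -0.006, 0, 0, 0], [1, 0, 0, -0.004, 0, 0, 0], [1, 0, 0, -0.002, 0, 0, 0], [1, 0, 0, -0.002, 0, 0, 0], [1, 0, 0, 0, 0, 0, 0]])

```text
clock: 27.4
ee_pos: [445.4, -334.8, 14.9]
tcp_rot: [1.288, 2.865, -0.0]
wrist_force: [0.2, -0.5, -0.4]
opening: 12.7
```

>>> play_rows(deltas=[[1, 0, 0, -0.002, 0, 0, 0], [1, 0, 0, -0.0015, 0, 0, 0], [1, 0, 0, -0.001, 0, 0, 0], [1, 0, 0, -0.001, 0, 0, 0], [1, 0, 0, 0, 0, 0, 0]])

```text
clock: 27.9
ee_pos: [445.1, -334.5, 8.8]
tcp_rot: [-1.288, -2.865, -0.0]
wrist_force: [0.5, 0.3, -0.6]
opening: 12.7
```

>>> play_rows(deltas=[[1, 0, 0, -0.0007, 0, 0, 0], [1, 0, 0, -0.0007, 0, 0, 0], [1, 0, 0, 0, 0, 0, 0]])

```text
clock: 28.2
ee_pos: [445.3, -334.6, 7.9]
tcp_rot: [1.288, 2.865, -0.0]
wrist_force: [-1.1, 1.7, 2.6]
opening: 12.9
```

>>> play_rows(deltas=[[0.75, 0, 0, 0, 0, 0, 0], [0.5, 0, 0, 0, 0, 0, 0], [0.5, 0, 0, 0, 0, 0, 0], [0.5, 0, 0, 0, 0, 0, 0], [0.5, 0, 0, 0, 0, 0, 0]])

```text
clock: 28.7
ee_pos: [445.2, -334.5, 7.5]
tcp_rot: [1.288, 2.865, 0.0]
wrist_force: [0.4, -0.8, 0.1]
opening: 43.6
```

```bash
python3 sau.py w25.png
```

```text
yaw 131.5976544884053 [ 445.20383795 -334.53487716    7.52124392] [ 0.41231885 -0.84305546  0.13558773] 43.60784278207981
36971
rim [ 443.77779055 -335.0451824 ] 75.17726970402758 7499
blue z [30.6 32.9 34.1 63.8] top rect ((445.3785705566406, -333.0361022949219), (12.927656173706055, 36.067626953125), 41.18791961669922)
```

View pics/w25.png

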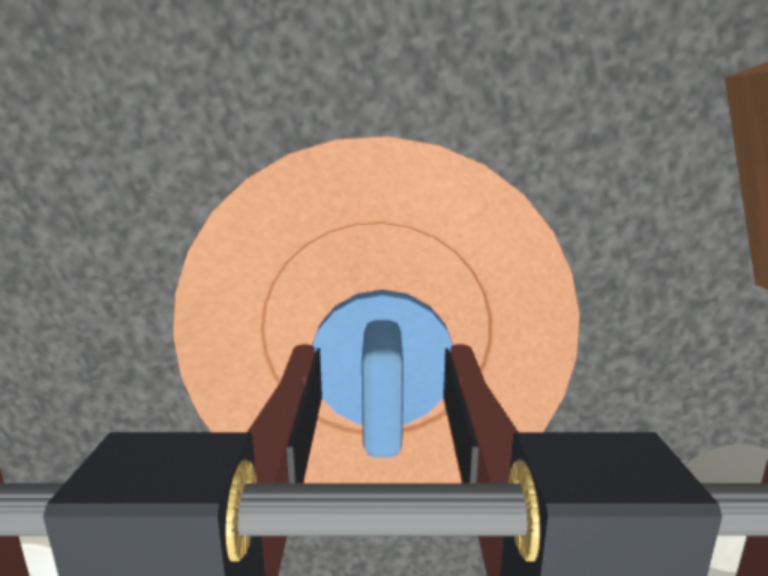

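Stopper stands (bar top at 64 mm, so its origin is at 5). Withdraw straight up and check everything.

>>> play_rows(deltas=[[0.5, 0, 0, 0.01, 0, 0, 0], [0.5, 0, 0, 0.02, 0, 0, 0], [0.5, 0, 0, 0.03, 0, 0, 0], [0.5, 0, 0, 0.04, 0, 0, 0], [0.5, 0, 0, 0.04, 0, 0, 0]])

```text
clock: 29.3
ee_pos: [445.0, -334.1, 149.5]
tcp_rot: [-1.287, -2.866, -0.001]
wrist_force: [-0.0, 0.4, 0.7]
opening: 44.0
```

>>> play_rows(deltas=[[0.5, 0, 0, 0.04, 0, 0, 0], [0.5, 0, 0, 0.04, 0, 0, 0], [0.5, -0.03, 0, 0.02, 0, 0, 0], [0.5, 0, 0, 0, 0, 0, 0], [0.5, 0, 0, 0, 0, 0, 0]])

```text
clock: 29.8
ee_pos: [414.9, -334.8, 248.4]
tcp_rot: [1.289, 2.864, -0.002]
wrist_force: [0.7, 0.1, -0.3]
opening: 43.4
```

```bash
python3 sau.py w26.png
python3 - <<'E'
from h import *
t=optics.read_camera("top"); save(t,"top26.png"); W=world(t); H,S,V=hsv(t); x,y,z=W[...,0],W[...,1],W[...,2]
j=(abs(x-560)<110)&(abs(y-25)<110)
rep(W,"plate",j&(z>84)&(z<99)); 
for l in ["water_pot","slip_pot","test_pinch_pot","key","key_block"]:
    print(l,[(np.round(r["point"]).tolist(),round(r["score"],2)) for r in spotter.look_for(l,t)][:2])
kb=(abs(x-520)<80)&(abs(y+163)<80)
rep(W,"red",kb&((H<6)|(H>174))&(S>170)&(z>80)); rep(W,"block",kb&(z>40)&(z<56))
c=t["color"][120:280,165:385]; cv2.imwrite("pics/t26.png",cv2.resize(c[...,::-1],None,fx=3.6,fy=3.6,interpolation=cv2.INTER_CUBIC))
E
```

```text
yaw 131.53834835092619 [ 414.94378393 -334.79553527  248.38956258] [ 0.68876431  0.14026703 -0.33668561] 43.42133699770304
10114
rim [ 443.7335783  -335.37533602] 75.364131204347 2051
blue z [31.3 32.7 33.9 64. ] top rect ((444.9467468261719, -333.2002258300781), (11.848225593566895, 35.20259094238281), 42.69987487792969)
plate 999 [568.3  20.3  91.9] [85.6 91.9 98.3] rect [568.   23.9] [110.1 107.7] 40.6
water_pot [([654.0, -119.0, 39.0], 0.78)]
slip_pot [([627.0, -289.0, 20.0], 0.97)]
test_pinch_pot []
key [([523.0, -167.0, 94.0], 0.63)]
key_block [([520.0, -162.0, 50.0], 0.59)]
red 78 [ 526.3 -166.1   95. ] [ 88.7  94.7 101.8] rect [ 527.1 -166.3] [11.3 58.2] 62.8
block 551 [ 523.9 -164.2   49.4] [43.6 49.4 54.8] rect [ 526.1 -164.7] [66.4 86.4] 62.3
```

View pics/t26.png

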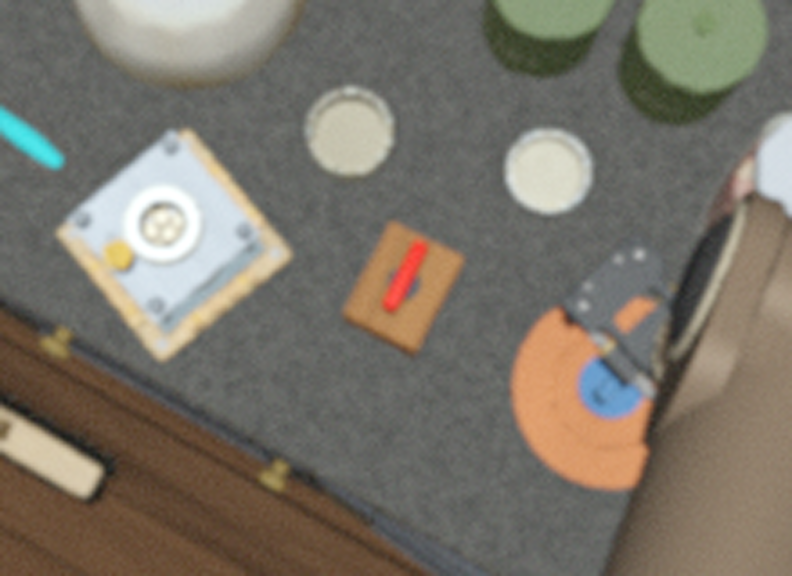

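View pics/w26.png

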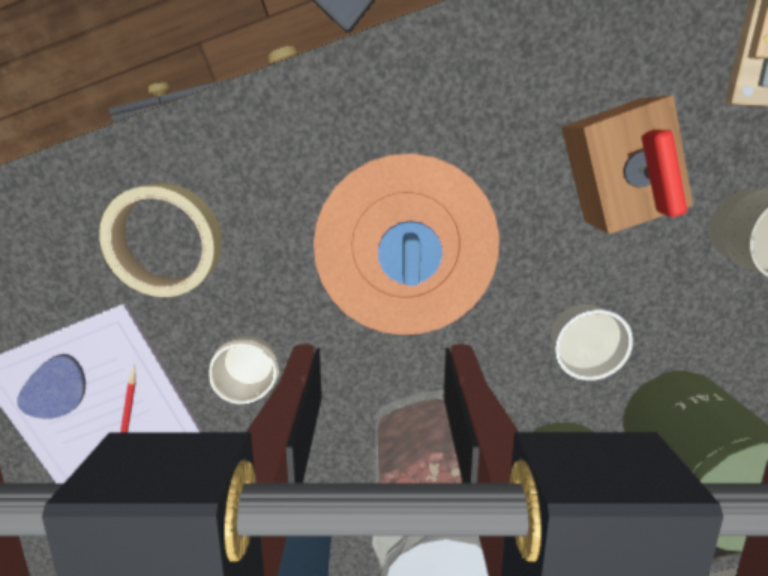

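```bash
python3 -c "
from h import *
print(robot.hand_in())"
```

```text
the job is handed in; nothing more can be done
None
```

The job is handed in, with every step carried out in order by 29.9 s on the robot's clock. The hand-in reports no verdict.

**What I did**
- **Lock screw:** I turned it with the T-key to about 1.28 rad, measured from the slot in the wrist depth image after taking the key out. The tab is clear of the stopper.
- **Key:** I put it back in its block and let it go. Its top is at 94 mm, as before, and it sits within about 1 mm of the block's centre.
- **Stopper:** I worked it out with ±0.4 rad swings while raising it slowly, about 7–10 N of pull at the readings. I then set it down in the saucer with under 3 N of contact.

**Last checks**
- **Stopper:** it stands upright about 2–3 mm from the saucer's centre. Its bar top is at 64 mm, so it rests on the saucer's floor.
- **Jar:** its top plate read 91 mm on the wrist camera at each check while I pulled the stopper. At the end the top camera read 92 mm against 92 before, with the plate within about 1 mm of where it started.
- **Pots:** the water pot and slip pot are where they were, within the spotter's error. The spotter missed the pinch pot in the last top picture because the arm hid that area. I never went near it.
- **Robot:** the gripper is clear of everything.

**What disagreed or was not rechecked**
- **Fingertips:** both cameras showed the real fingertips about 31 mm behind the reported TCP. My first closing on the key therefore met nothing, just above the handle. I then took the correction the wrong way round for the stopper, so that first closing also met nothing. Neither attempt touched anything, and I corrected both.
- **Screw angle:** I did not measure it again after the twisting. It last showed clear in a picture just before that.

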